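# Index a hub on a rotary table and swing the bush plate over it

## Task

Turn the handwheel counter-clockwise (from above), counting the turns, until the rotary table is at zero, with the hub's pad facing straight up and the crank handle in line with the wheel's pointer: one turn is 10 degrees of the table, and do not wind past the mark, because of the backlash. Then swing the bush plate over the pad, fully home against its stop pin. Leave the oil can, the bottle and the gauge stand where they are.

Things in the scene. Friction and masses are not known exactly. Their poses are not given: they have to be found in the camera images.
- jig: Drill jig bolted to the bench; it does not move, but stands shifted and turned (yaw) each time. Origin on the bench, z up. In jig mm: steel base plate x -130..130, y -170..130, 20 high. Rotary table stood on edge: grey housing x -75..75, y 30..100, up to z 180, axis level along jig y at x 0, z 100; platter (132 dia) and chuck face jig -y, down to y -36.
- handwheel (a joint): angle of the level handwheel, rad, counted over all its turns; grows counter-clockwise seen from above; 0 = table at zero, handle in line with the pointer; starts 1.3 to 3.6 turns below 0. 36 turns of it make one of the table. Self-locking worm: stays where it is left, hardly runs on; takes 2 to 4 N at the handle.
- platter (a joint): angle of the rotary table in rad, always handwheel / 36; 0 = the hub's pad faces straight up, negative = the pad leans towards jig +x.
- wheel_axis (a point): centre of the handwheel's upper face on its upright axis, 204 mm above the bench, over the upright worm housing (jig x 62, y 65). Steel wheel 114 mm dia, 12 mm thick, flat on top but for a nut of 18 mm dia, 5 mm high, at its centre.
- handle_mid (a point): middle of the upright crank handle: black, 19 mm dia, 62 mm long, free to spin on its spindle, standing on the wheel 44 mm from the wheel's axis, from 207 to 269 mm above the bench (this point at 238). At handwheel angle 0 it stands at jig +x of the wheel's axis.
- wheel_pointer (a point): the wheel's pointer: tip of a fixed steel finger just outside the wheel's rim, 71.5 mm from the wheel's axis towards jig +x, top at 200 mm above the bench.
- pad_top (a point): middle of the flat pad, 26 x 50 mm, on the aluminium hub (50 dia, out of the chuck to jig y -145); it swings with the table, 37 mm from the table's axis; straight up it is 137 mm above the bench.
- bush_plate (a joint): swing of the bush plate in rad: 0 = home, its inner edge against the stop pin and its length along jig +x; grows as it opens, clockwise seen from above; starts 0.7 to 1.25 open. Stays where it is left; turning it takes 2 to 4 N near its free end.
- plate_pivot (a point): top of the bush plate on its pivot pin's axis, 159 mm above the bench (pin's cap up to 168). Level steel plate 190 x 63 x 16 mm, underside at 143 mm. From the pin it reaches 172 mm to its free end (18 behind), 45 mm across to its outer edge, 18 mm to its inner edge, which meets the stop. A drill bush, 30 dia, 6 high, stands on it 85 mm from the pin.
- plate_corner (a point): upper outer corner of the bush plate's free end, 172 mm along and 45 mm across from the pin, 159 mm above the bench. To swing the plate home push on the outer edge near this corner; nothing of the jig stands below that edge but the base plate.
- stop_pin (a point): top of the stop pin, 16 mm dia, 164 mm above the bench, on a rest post 30 (jig x) x 55 (jig y) mm, 142 mm high, that carries the plate's free end when home.
- oil_can: bystander: steel oil can, 68 mm dia, 108 mm high, thin brass spout up to 190 mm; origin at the centre of its base.
- coolant_bottle: bystander: white plastic bottle, 64 mm dia, 195 mm high with its black cap; origin at the centre of its base.
- gauge_stand: bystander: dial gauge on a stand, iron base 58 x 50 x 52 mm, post to 242 mm high, arm and dial reaching 72 mm out to its own +x side at 150 to 220 mm height; origin at the centre of its base.
- parts_tray: bystander: fixed steel tray 130 x 190 x 45 mm with three hubs standing in it, 100 mm high; origin at the centre of its base.

How it is judged:
On the way, in this order (a step that is already met when the one before it is completed fails the run):
1. the handwheel has been wound to zero (within 0.2 rad) with the bush plate still clear of the hub (value of joint handwheel between -0.2 and 0.2 rad and value of joint bush_plate above 0.4 rad), for 0.2 s.
2. the bush plate has been swung home against its stop pin (value of joint bush_plate below 0.03 rad), for 0.2 s.
At the end, for the whole second after the job is handed in: Handwheel within 0.2 rad (11 degrees of the wheel, 0.3 degrees of the table) of zero, so the pad faces straight up; bush plate within 0.03 rad of its stop; oil can, bottle and gauge stand at rest within 30 mm of where they stood (value of joint handwheel between -0.2 and 0.2 rad and value of joint bush_plate below 0.03 rad and linear speed of each of oil_can, coolant_bottle, gauge_stand below 0.02 m/s and distance of each of oil_can, coolant_bottle, gauge_stand from where it was at the start of the episode below 0.03 m); the robot touches nothing.
It fails at once if the handwheel is wound more than 0.5 rad past zero (value of joint handwheel above 0.5 rad).
It fails at once if a bystander is moved more than 30 mm or tipped over (distance of any of oil_can, coolant_bottle, gauge_stand from where it was at the start of the episode above 0.03 m or angle between any of oil_can, coolant_bottle, gauge_stand's own z axis and vertical above 0.5 rad).
It also fails if it takes over 72 s, if anything falls off the work surface, if the arm or the gripper's body presses on something with over 40 N, if the wrist force passes 120 N, or if a joint passes its speed limit or range.

## Robot

A 6-joint arm with a two-finger parallel gripper is mounted at the origin on the work surface. World frame = base frame: x ahead of the robot, y to its left, z up, the work surface at z = 0. Lengths are in m, angles in rad, forces in N, time in s.
With the tool pointing down it reaches from about 0.425 to 0.925 m from the base axis. Payload 12.5 kg.
Tool frame: the origin (TCP) lies midway between the tips of the shut fingers; the grasp point (between the pads) lies arm.tcp_to_grasp behind it (arm.tcp_to_grasp is the distance from the TCP to the grasp point, in m); z points along the fingers, y is the direction in which the jaws open and shut (so a half turn about z gives the same grasp; the last joint's range is limited). The gripper opens to 85 mm and grips with 20 to 120 N. Pads are 22 mm wide; open, the fingers measure 114 mm over their backs; the gripper's body (76 mm by 85 mm) begins 54 mm behind the grasp point. The pads swing forward as they close: fully open they stand 13 mm farther back than shut.
Start: joints at [-0.106, 0.491, 1.559, -0, 1.092, -0.106], TCP at [0.625, 0, 0.231] pointing down, gripper open.
Joint ranges: [-3.1, 3.1], [-0.84, 2.19], [0.05, 2.79], [-1.13, 4.28], [0.06, 2.93], [-2.69, 2.69]. Speed limits (rad/s): [2.22, 2.22, 2.79, 3.14, 3.14, 3.14].

## Interface

Orientations are given as a unit quaternion [x, y, z, w].
In Python, from plant import arm gives the robot as it stands.
- The arm moves only by the tool send_rows, never from a script. Its argument "moves" is a list of rows, each an object with "grip": the opening in per cent of the stroke, from 0 (shut) to 100 (fully open); "xyz": the shift along the tool's x, y, z in cm, a list of three; "rot": the turn, a rotation vector about the tool's x, y, z in rad, a list of three. In form: [{"grip": grip, "xyz": [dx, dy, dz], "rot": [ax, ay, az]}, ...]. A call has 1 to 20 rows; each row shifts and turns the commanded pose from where the row before left it, along the tool's axes as they then stand; what a row does not reach is not made up. A row lasts 1/12 s, in which the tool goes at most 41.7 mm and 7.16 degrees, less where a joint would pass 70% of its speed; a pose out of reach is approached as far as the arm can. A call with a gripper value outside its range is refused whole. The fingers move at their own pace and stop on an object; the grip force is fixed at half the most. Time passes only in rows, so rows that do not move let the fingers close. It gives the time, the measured TCP pose, the force and the opening at its end, in the units of the state.
- arm.state(): the state, without advancing time (a new reading comes with each control period).
- arm.camera(name): name is "scene" or "side" or "wrist"; returns the picture (384x512x3 uint8, red, green, blue); there is no depth.
- arm.get_calibration(name): a dict with "fx", "fy", "cx", "cy" (pixels), "position" and "orientation" of the camera in the world; the wrist camera has in their place "T_tool_cam" (4x4, takes a point from camera to tool coordinates, whose origin is the TCP and whose axes are the flange's). Camera axes: x right, y down, z forward; pixel columns grow to the right and rows downward; lengths in m; the calibration is good to about 2 mm. A picture is of the moment at which its call begins: read the wrist's pose just before it. get_calibration takes no time and is no camera call.
- arm.sign_off(): hands the job in, once; it reports no verdict.
The state is a dict: "time": time; "joints": joint angles; "qvel": joint speeds; "effort": joint torques, N m; "ee_pos": TCP position; "tool_rot": TCP orientation; "wrist_force": force on the tool from outside, world axes, zero at the start; "torque": the same for the moment, N m; "grip_width": opening from 0.0 (shut) to 1.0 (fully open).
Only numpy, scipy, OpenCV 4.12 (cv2) and the standard library are available. Lean on these libraries where they do the work, as an engineer would, in place of code of your own. Each camera call takes 0.05 s, during which the arm holds its last target.

## Working session

There is one attempt and no reset: what is moved stays moved. The work goes in short steps, Python scripts to look and compute and a tool call to move; the robot and the scene stay as the last step left them, time stands still between calls to the robot, and variables do not carry over. Pictures are saved under pics/ and viewed, and the job is handed in when it is done.

Besides the shell and the picture viewer there is one more tool, called after "Call:" as name(argument=value, ...) on one line, values as JSON. send_rows: Moves the arm, as the interface text tells. Its arguments: {"type":"object","properties":{"moves":{"type":"array"}},"required":["moves"]}

```bash
ls; mkdir -p pics; python3 - <<'E'
from plant import arm
import cv2,numpy as np
s=arm.state();print(s)
print(arm.tcp_to_grasp)
for n in ["scene","side","wrist"]:
    im=arm.camera(n);cv2.imwrite(f"pics/{n}0.png",im[:,:,::-1])
    c=arm.get_calibration(n);print(n,c)
E
```

```text
pics
{'time': 0.0, 'joints': array([-1.05595280e-01,  4.91546985e-01,  1.55947081e+00, -8.84805740e-06,
        1.09168832e+00, -1.05643616e-01]), 'qvel': array([ 1.62802910e-03, -8.05584987e-04,  6.77893418e-05,  1.30660151e-03,
        7.10403648e-04,  7.61780850e-04]), 'effort': array([-2.53899279e-04, -6.18447447e+01, -2.61596632e+01, -1.41405640e-04,
        4.01603000e-03, -9.44706159e-06]), 'ee_pos': array([6.24766518e-01, 4.84047279e-05, 2.30728195e-01]), 'tool_rot': array([ 7.07088138e-01,  7.07125204e-01, -3.53024554e-04, -4.30508406e-04]), 'wrist_force': array([-0.72366087,  0.69367711,  0.16106261]), 'torque': array([-0.0432586 ,  0.05290752,  0.04024427]), 'grip_width': 0.998639891524603}
0.0187
scene {'fx': 429.0684564305291, 'fy': 429.0684564305291, 'cx': 259.8674077701026, 'cy': 192.8791530543435, 'position': array([1.34194728, 0.04442887, 1.24697695]), 'orientation': array([ 0.66275173,  0.69118226, -0.20931982, -0.1980213 ])}
side {'fx': 361.3555266734143, 'fy': 361.3555266734143, 'cx': 262.1298975602057, 'cy': 192.88023759577334, 'position': array([ 0.30001661, -0.72295707,  0.88940594]), 'orientation': array([ 0.89274044, -0.18131609,  0.08502255, -0.40362129])}
wrist {'fx': 288.7608756249692, 'fy': 288.7608756249692, 'cx': 255.1591622432779, 'cy': 189.17348443613034, 'T_tool_cam': array([[-5.46242095e-04, -9.65239479e-01, -2.61366506e-01,
         6.61424584e-02],
       [ 9.99999101e-01, -8.47331968e-04,  1.03929408e-03,
         9.09284552e-04],
       [-1.22463187e-03, -2.61365703e-01,  9.65239074e-01,
        -1.42543917e-01],
       [ 0.00000000e+00,  0.00000000e+00,  0.00000000e+00,
         1.00000000e+00]])}
```

View pics/scene0.png

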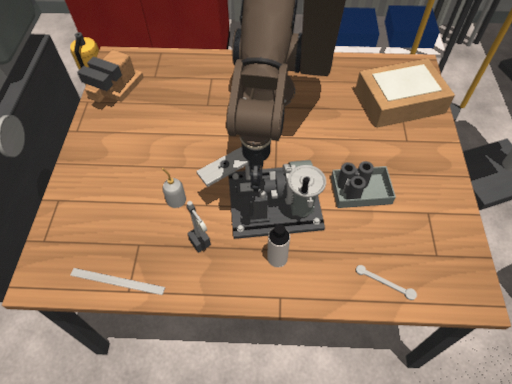

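View pics/side0.png

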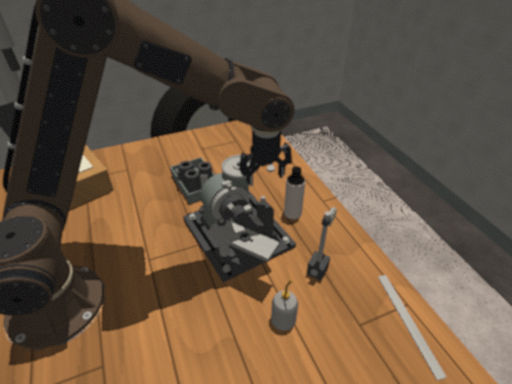

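View pics/wrist0.png

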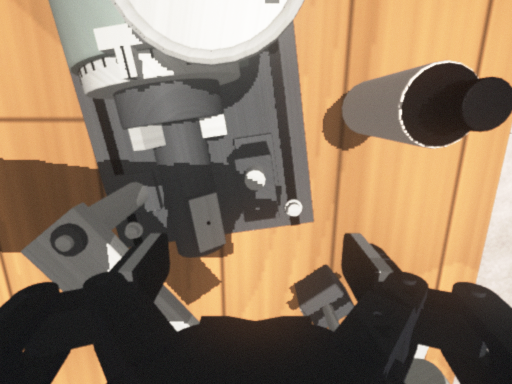

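The jig stands under the gripper. The wheel is at world +y, with its white face at the top centre of the wrist picture. The plate is open at the lower left, and the bottle is on the right. I'll raise the tool and move it over the wheel to measure from two places.

Call:
send_rows(moves=[{"grip":100,"xyz":[0,0,-3],"rot":[0,0,0]},{"grip":100,"xyz":[0,0,-3],"rot":[0,0,0]},{"grip":100,"xyz":[0,0,-3],"rot":[0,0,0]},{"grip":100,"xyz":[0,0,-3],"rot":[0,0,0]},{"grip":100,"xyz":[0,0,-3],"rot":[0,0,0]},{"grip":100,"xyz":[0,0,0],"rot":[0,0,0]},{"grip":100,"xyz":[0,0,0],"rot":[0,0,0]}])

```text
time: 0.73
ee_pos: [0.6251, 0.0, 0.3826]
tool_rot: [0.707, 0.707, 0.001, 0.001]
wrist_force: [0.4, 0.1, 0.0]
grip_width: 0.999
```

```bash
cat > h.py <<'E'
from plant import arm
import cv2,numpy as np
from scipy.spatial.transform import Rotation as R
def pose():
    s=arm.state();T=np.eye(4);T[:3,:3]=R.from_quat(s['tool_rot']).as_matrix();T[:3,3]=s['ee_pos'];return T
def cam(name,T=None):
    c=arm.get_calibration(name);K=np.array([[c['fx'],0,c['cx']],[0,c['fy'],c['cy']],[0,0,1]])
    if name=='wrist': X=T@c['T_tool_cam']
    else:
        X=np.eye(4);X[:3,:3]=R.from_quat(c['orientation']).as_matrix();X[:3,3]=c['position']
    return K,X
def P(name,T=None):
    K,X=cam(name,T);return K@np.linalg.inv(X)[:3]
def tri(Ps,uvs):
    A=[]
    for p,(u,v) in zip(Ps,uvs): A+= [u*p[2]-p[0],v*p[2]-p[1]]
    x=np.linalg.svd(np.array(A))[2][-1];return x[:3]/x[3]
def onz(name,uv,z,T=None):
    K,X=cam(name,T);d=X[:3,:3]@np.linalg.inv(K)@np.array([uv[0],uv[1],1.]);o=X[:3,3];return o+d*(z-o[2])/d[2]
def proj(p,x): q=p@np.append(x,1);return q[:2]/q[2]
def snap(name,tag):
    T=pose();im=arm.camera(name)[:,:,::-1].copy();cv2.imwrite(f'pics/{tag}.png',im);np.save(f'pics/{tag}.npy',T);return im
E
python3 - <<'E'
from h import *
s=arm.state();print(s['time'],s['ee_pos'])
im=snap('wrist','w1')
cv2.imwrite('pics/w1b.png',cv2.resize(im,(800,600),interpolation=cv2.INTER_CUBIC))
sc=cv2.imread('pics/scene0.png')
cv2.imwrite('pics/s0b.png',cv2.resize(sc[130:280,150:410],(780,450),interpolation=cv2.INTER_CUBIC))
E
```

```text
0.7333 [6.25142956e-01 3.75911155e-05 3.82564294e-01]
```

View pics/w1b.png

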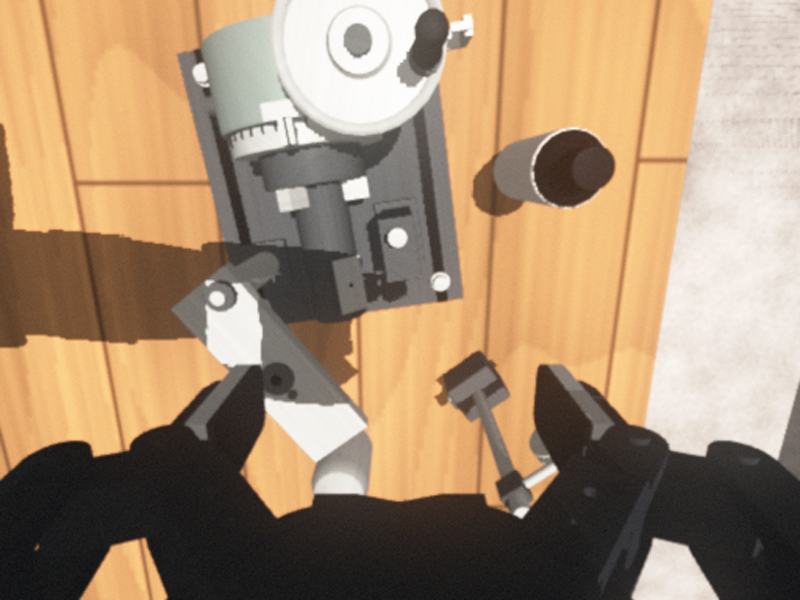

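View pics/s0b.png

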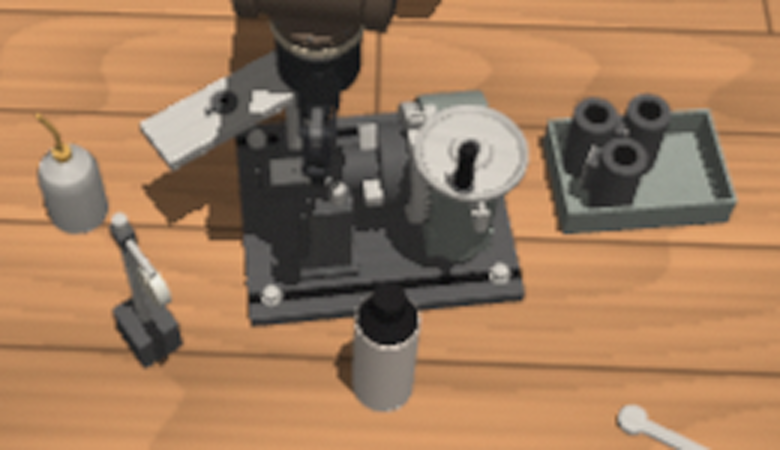

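The handle's foot is near the pointer, and the open plate's free end points at the gauge and oil can side. The second wrist view will be 10 cm further in +y.

Call:
send_rows(moves=[{"grip":100,"xyz":[3,0,0],"rot":[0,0,0]},{"grip":100,"xyz":[3,0,0],"rot":[0,0,0]},{"grip":100,"xyz":[3,0,0],"rot":[0,0,0]},{"grip":100,"xyz":[0,0,0],"rot":[0,0,0]},{"grip":100,"xyz":[0,0,0],"rot":[0,0,0]}])

```text
time: 1.2
ee_pos: [0.6246, 0.0913, 0.3795]
tool_rot: [0.706, 0.708, -0.001, -0.001]
wrist_force: [0.3, -0.3, -0.0]
grip_width: 1.0
```

```bash

python3 - <<'E'
from h import *
s=arm.state();print(s['time'],s['ee_pos'])
im=snap('wrist','w2')
cv2.imwrite('pics/w2b.png',cv2.resize(im,(800,600),interpolation=cv2.INTER_CUBIC))
w=cv2.imread('pics/w1.png')
cv2.imwrite('pics/w1c.png',cv2.resize(w[0:100,160:320],(800,500),interpolation=cv2.INTER_CUBIC))
cv2.imwrite('pics/w1d.png',cv2.resize(w[100:310,100:300],(571,600),interpolation=cv2.INTER_CUBIC))
E
```

```text
1.2 [0.62464052 0.091267   0.3795429 ]
```

View pics/w2b.png

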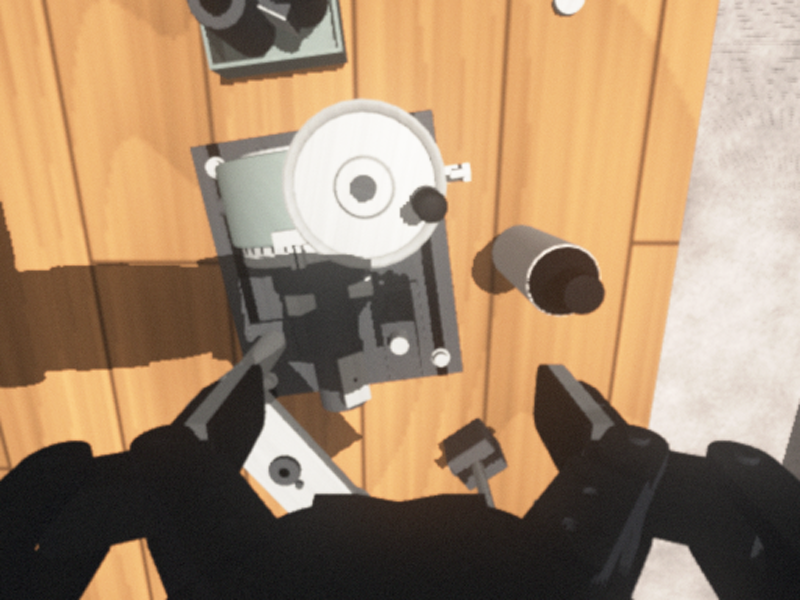

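View pics/w1c.png

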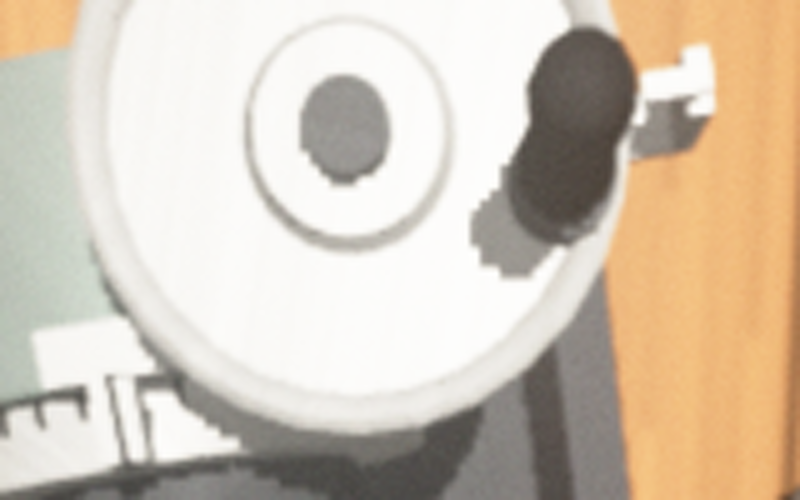

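View pics/w1d.png

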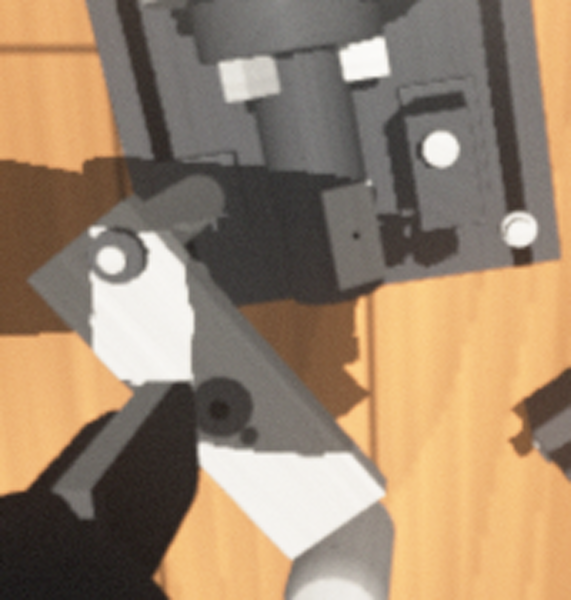

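```bash

python3 - <<'E'
from h import *
T1=np.load('pics/w1.npy');T2=np.load('pics/w2.npy')
p1,p2=P('wrist',T1),P('wrist',T2)
k=1.5625
def t(n,a,b):
    x=tri([p1,p2],[a,b]);print(n,x.round(4), (proj(p1,x)-a).round(1),(proj(p2,x)-b).round(1));return x
c1=lambda u,v:np.array([160+u/5,v/5]);c2=lambda u,v:np.array([u/k,v/k]);d1=lambda u,v:np.array([100+u/2.857,100+v/2.857])
w=t('nut .209',c1(345,128),c2(363,187))
h=t('handletop .269',c1(583,80),c2(429,204))
p=t('pointer',c1(700,95),c2(462,173))
st=t('stoppin .164',d1(441,149),c2(399,345))
bolt=t('bolt',d1(519,229),c2(440,357))
bush=t('bush .165',d1(221,408),c2(284,470))
print('handle on z.269', onz('wrist',c1(583,80),.269,T1),onz('wrist',c2(429,204),.269,T2))
print('nut z.209', onz('wrist',c1(345,128),.209,T1),onz('wrist',c2(363,187),.209,T2))
print('ptr z.2', onz('wrist',c1(710,75),.2,T1),onz('wrist',c2(470,172),.2,T2))
print('pivot z.168', onz('wrist',d1(112,258),.168,T1))
print('outercorner z.159', onz('wrist',d1(293,558),.159,T1),'inner',onz('wrist',d1(384,492),.159,T1))
print('bush .165',onz('wrist',d1(221,408),.165,T1))
print('base corner .02',onz('wrist',d1(558,257),.02,T1))
print('base corner(130,130)',onz('wrist',c2(432,111),.02,T2),'(-130,130)',onz('wrist',c2(192,148),.02,T2))
# oil can
sc=lambda u,v:np.array([150+u/3,130+v/3])
print('oil base', onz('scene',sc(80,225),0),'top .108', onz('scene',sc(72,160),.108),'spouttip .19',onz('scene',sc(41,117),.19))
print('gauge posttop',onz('scene',sc(122,222),.242),'dial',onz('scene',sc(155,287),.17),'base',onz('scene',sc(148,330),.052))
print('bottle cap top',onz('scene',sc(391,297),.195))
E
python3 - <<'E'
import cv2
s=cv2.imread('pics/side0.png')
cv2.imwrite('pics/sideb.png',cv2.resize(s[140:340,160:400],(720,600),interpolation=cv2.INTER_CUBIC))
E
```

```text
nut .209 [0.6009 0.1484 0.2043] [ 0. -0.] [-0.  0.]
handletop .269 [0.6434 0.1407 0.2618] [-1. -0.] [0.9 0. ]
pointer [0.6716 0.1576 0.1924] [-1.6 -0.1] [1.5 0.1]
stoppin .164 [0.6259 0.016  0.1614] [-0.1 -0. ] [0.1 0. ]
bolt [ 0.6747 -0.0531  0.0238] [-0.1 -0. ] [0.1 0. ]
bush .165 [ 0.519  -0.1099  0.1585] [-0.2  0. ] [ 0.2 -0. ]
handle on z.269 [0.64366317 0.13862424 0.269     ] [0.6421369  0.14115689 0.269     ]
nut z.209 [0.60124023 0.147153   0.209     ] [0.60125222 0.14848582 0.209     ]
ptr z.2 [0.673981   0.15904178 0.2       ] [0.67439647 0.15839889 0.2       ]
pivot z.168 [ 0.47852616 -0.03183958  0.168     ]
outercorner z.159 [ 0.55028097 -0.19319363  0.159     ] inner [ 0.59742899 -0.15549181  0.159     ]
bush .165 [ 0.52125105 -0.10673738  0.165     ]
base corner .02 [ 0.70043533 -0.07227975  0.02      ]
base corner(130,130) [0.659511   0.21992011 0.02      ] (-130,130) [0.40597098 0.18296776 0.02      ]
oil base [ 5.79058850e-01 -2.78254488e-01 -2.22044605e-16] top .108 [ 0.56345161 -0.2713093   0.108     ] spouttip .19 [ 0.56752075 -0.28852781  0.19      ]
gauge posttop [ 0.72229756 -0.17743387  0.242     ] dial [ 0.74950405 -0.15212828  0.17      ] base [ 0.73565129 -0.17492089  0.052     ]
bottle cap top [0.76481593 0.07265657 0.195     ]
```

View pics/sideb.png

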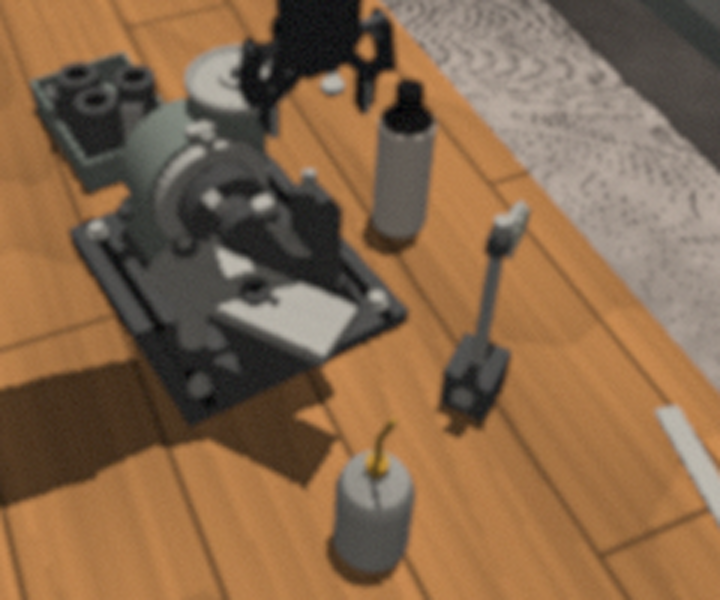

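```bash

python3 - <<'E'
from h import *
T1=np.load('pics/w1.npy');T2=np.load('pics/w2.npy')
p1=P('wrist',T1)
psi=np.deg2rad(8.3);o=np.array([.5505,.074])
def W(x,y,z): c,s=np.cos(psi),np.sin(psi);return np.array([o[0]+c*x-s*y,o[1]+s*x+c*y,z])
for a in (-10.5,-20.5,-30.5):
    t=np.deg2rad(-a);print(a)
    for y in(-.145,-.095):
        for w in(-.013,.013):
            q=proj(p1,W(.037*np.sin(t)+w*np.cos(t),y,.1+.037*np.cos(t)-w*np.sin(t)));print(((q-100)*2.857).round(0),end=' ')
    print()
# check known
print('nut',W(.062,.065,.209),'stop',o,)
st=np.array([.6259,.016])-o;c,s=np.cos(psi),np.sin(psi);print('stop jig',c*st[0]+s*st[1],-s*st[0]+c*st[1])
pv=np.array([.4785,-.0318]);st=pv-o;print('pivot jig',c*st[0]+s*st[1],-s*st[0]+c*st[1])
b=np.array([.5212,-.1067])-pv;print('bush dist',np.linalg.norm(b),'ang',np.rad2deg(np.arctan2(b[1],b[0]))-8.3)
b=np.array([.5503,-.1932])-pv;print('corner dist',np.linalg.norm(b),np.hypot(.172,.045),'ang',np.rad2deg(np.arctan2(b[1],b[0])+np.arctan2(45,172))-8.3)
b=np.array([.5974,-.1555])-pv;print('corner dist',np.linalg.norm(b),np.hypot(.172,.018),'ang',np.rad2deg(np.arctan2(b[1],b[0])-np.arctan2(18,172))-8.3)
E
```

```text
-10.5
[319. 317.] [370. 307.] [300. 219.] [353. 210.] 
-20.5
[332. 315.] [382. 303.] [313. 218.] [365. 206.] 
-30.5
[346. 313.] [392. 298.] [328. 215.] [376. 203.] 
nut [0.60246745 0.14726926 0.209     ] stop [0.5505 0.074 ]
stop jig 0.06623758483774388 -0.0682769533214736
pivot jig -0.08651874287886878 -0.09429818201142691
bush dist 0.08621658773113211 ang -68.6128183608063
corner dist 0.17664993631473522 0.17778920102188434 ang -59.65620384104696
corner dist 0.17157767920099634 0.17293929570806052 ang -60.40780994173927
```

Jig yaw is about 8.3°, and the wheel axis is near (0.602, 0.148). The handle is about 0.33 rad short of the pointer, so the wheel is at -2.05 or -3.05 turns. The pad view favours -3.05, and I'll look again before the last turn. Next I approach the handle at about (0.644, 0.140).

Call:
send_rows(moves=[{"grip":100,"xyz":[2.5,1,0],"rot":[0,0,0]},{"grip":100,"xyz":[2.4,0.9,0],"rot":[0,0,0]},{"grip":100,"xyz":[0,0,2],"rot":[0,0,0]},{"grip":100,"xyz":[0,0,3],"rot":[0,0,0]},{"grip":100,"xyz":[0,0,2],"rot":[0,0,0]},{"grip":100,"xyz":[0,0,0],"rot":[0,0,0]},{"grip":100,"xyz":[0,0,0],"rot":[0,0,0]}])

```text
time: 1.83
ee_pos: [0.644, 0.138, 0.3106]
tool_rot: [0.708, 0.707, -0.001, -0.001]
wrist_force: [0.4, -0.2, 0.2]
grip_width: 1.002
```

```bash

python3 - <<'E'
from h import *
s=arm.state();print(s['time'],s['ee_pos'],s['tool_rot'])
im=snap('wrist','w3')
cv2.imwrite('pics/w3b.png',cv2.resize(im,(800,600),interpolation=cv2.INTER_CUBIC))
E
```

```text
1.8333 [0.64400615 0.13797603 0.31056576] [ 7.07511244e-01  7.06701176e-01 -9.23099908e-04 -6.59874438e-04]
```

View pics/w3b.png

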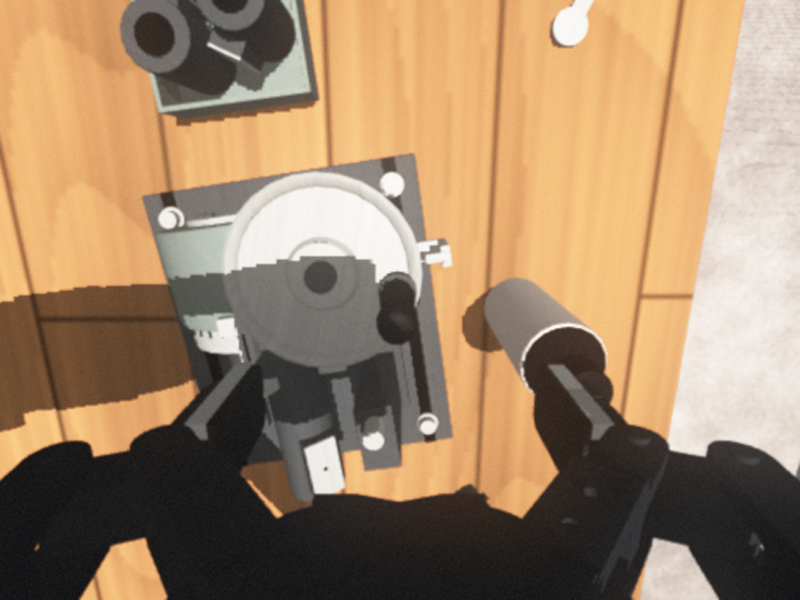

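```bash

python3 - <<'E'
from h import *
k=1.5625
T=[np.load(f'pics/w{i}.npy') for i in(1,2,3)]
p=[P('wrist',t) for t in T]
c1=lambda u,v:np.array([160+u/5,v/5]);c2=lambda u,v:np.array([u/k,v/k])
for n,L in dict(nut=[c1(345,128),c2(363,187),c2(320,277)],hand=[c1(583,80),c2(429,204),c2(397,324)],stop=[None,c2(399,345),c2(372,440)]).items():
    q=[(a,b) for a,b in zip(p,L) if b is not None]
    x=tri(*zip(*q));print(n,x.round(4),[(proj(a,x)-b).round(1) for a,b in q])
print(onz('wrist',c2(397,324),.269,T[2]),onz('wrist',c2(320,277),.209,T[2]))
# pad in w3
psi=np.deg2rad(8.3);o=np.array([.5505,.074])
def W(x,y,z): c,s=np.cos(psi),np.sin(psi);return np.array([o[0]+c*x-s*y,o[1]+s*x+c*y,z])
for a in (-20.5,-30.5):
    t=np.deg2rad(-a);print(a,[(proj(p[2],W(.037*np.sin(t)+w*np.cos(t),y,.1+.037*np.cos(t)-w*np.sin(t)))*k).round(0) for y in (-.145,-.095) for w in (-.013,.013)])
    print(a,[(proj(p[2],W(.025*np.sin(f),y,.1+.025*np.cos(f)))*k).round(0) for y in (-.145,-.095) for f in (-1.2,1.2)])
im=cv2.imread('pics/w3.png');cv2.imwrite('pics/w3c.png',cv2.resize(im[190:330,80:280],(800,560),interpolation=cv2.INTER_CUBIC))
E
```

```text
nut [0.6009 0.1481 0.2057] [array([-0.1, -0.1]), array([-0.1,  0.3]), array([ 0.2, -0.2])]
hand [0.6436 0.1403 0.2638] [array([-0.5, -0.2]), array([1.3, 0.7]), array([-1. , -0.6])]
stop [0.6255 0.0173 0.1645] [array([-0.2, -0. ]), array([0.2, 0.1])]
[0.64429247 0.14159088 0.269     ] [0.60134343 0.14871883 0.209     ]
-20.5 [array([312., 515.]), array([342., 503.]), array([299., 463.]), array([331., 452.])]
-20.5 [array([292., 493.]), array([343., 487.]), array([280., 445.]), array([332., 438.])]
-30.5 [array([320., 513.]), array([348., 499.]), array([308., 461.]), array([337., 448.])]
-30.5 [array([292., 493.]), array([343., 487.]), array([280., 445.]), array([332., 438.])]
```

View pics/w3c.png

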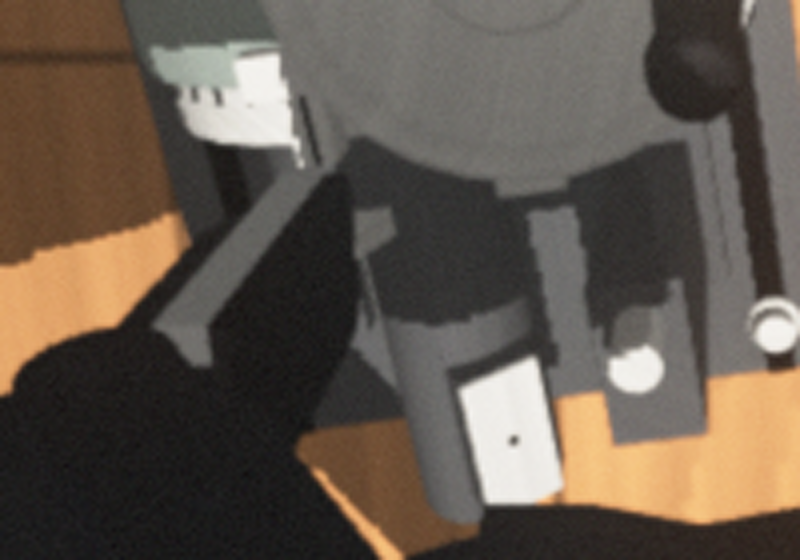

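Two views fit the pad at -30.5°, so the wheel has 3.05 turns to go. The handle is at (0.644, 0.141). I descend and grip it.

Call:
send_rows(moves=[{"grip":100,"xyz":[0.3,0,2.2],"rot":[0,0,0]},{"grip":100,"xyz":[0,0,2.2],"rot":[0,0,0]},{"grip":100,"xyz":[0,0,2.2],"rot":[0,0,0]},{"grip":100,"xyz":[0,0,2.0],"rot":[0,0,0]},{"grip":60,"xyz":[0,0,0],"rot":[0,0,0]},{"grip":40,"xyz":[0,0,0],"rot":[0,0,0]},{"grip":30,"xyz":[0,0,0],"rot":[0,0,0]},{"grip":27,"xyz":[0,0,0],"rot":[0,0,0]},{"grip":27,"xyz":[0,0,0],"rot":[0,0,0]}])

```text
time: 2.63
ee_pos: [0.6445, 0.142, 0.227]
tool_rot: [0.707, 0.707, 0.001, 0.001]
wrist_force: [-0.2, -0.1, -0.1]
grip_width: 0.302
```

Call:
send_rows(moves=[{"grip":20,"xyz":[0,0,0],"rot":[0,0,0]},{"grip":10,"xyz":[0,0,0],"rot":[0,0,0]},{"grip":10,"xyz":[0,0,0],"rot":[0,0,0]},{"grip":10,"xyz":[0,0,0],"rot":[0,0,0]},{"grip":10,"xyz":[0,0,0],"rot":[0,0,0]}])

```text
time: 3.05
ee_pos: [0.643, 0.1423, 0.2271]
tool_rot: [0.707, 0.707, -0.0, -0.0]
wrist_force: [-10.1, 1.0, 10.4]
grip_width: 0.214
```

```bash

python3 - <<'E'
from h import *
s=arm.state();print(s['time'],s['ee_pos'],s['tool_rot'],s['wrist_force'],s['grip_width'])
im=snap('wrist','w4')
cv2.imwrite('pics/w4b.png',cv2.resize(im,(800,600),interpolation=cv2.INTER_CUBIC))
E
```

```text
3.05 [0.64299605 0.1423346  0.22706989] [ 7.07016313e-01  7.07197074e-01 -2.10401721e-04 -4.31572608e-04] [-10.11252986   0.97823449  10.36674292] 0.21365365339255707
```

View pics/w4b.png

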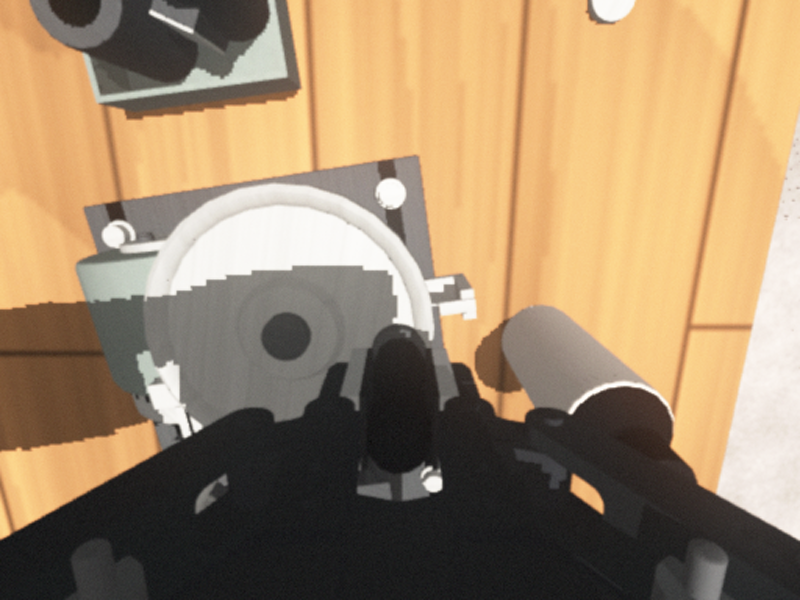

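The handle is gripped, with force about 10 N for a 1.5 mm offset, so the arm is compliant. I'll compute circle rows.

```bash
cat > circ.py <<'E'
import numpy as np,sys
def rows(phi0,dphi,n,r=4.4,g=10):
    p=np.deg2rad(phi0+dphi*np.arange(n+1));x=np.round(r*np.cos(p),2);y=np.round(r*np.sin(p),2)
    print('['+', '.join('{"grip": %d, "xyz": [%.2f, %.2f, 0], "rot": [0, 0, 0]}'%(g,b,a) for a,b in zip(np.diff(x),np.diff(y)))+']')
rows(*map(float,sys.argv[1:3]),int(sys.argv[3]))
E
python3 circ.py -10 15 18
```

```text
[{"grip": 10, "xyz": [1.14, 0.05, 0], "rot": [0, 0, 0]}, {"grip": 10, "xyz": [1.12, -0.25, 0], "rot": [0, 0, 0]}, {"grip": 10, "xyz": [1.02, -0.53, 0], "rot": [0, 0, 0]}, {"grip": 10, "xyz": [0.85, -0.77, 0], "rot": [0, 0, 0]}, {"grip": 10, "xyz": [0.62, -0.97, 0], "rot": [0, 0, 0]}, {"grip": 10, "xyz": [0.34, -1.10, 0], "rot": [0, 0, 0]}, {"grip": 10, "xyz": [0.05, -1.14, 0], "rot": [0, 0, 0]}, {"grip": 10, "xyz": [-0.25, -1.12, 0], "rot": [0, 0, 0]}, {"grip": 10, "xyz": [-0.53, -1.02, 0], "rot": [0, 0, 0]}, {"grip": 10, "xyz": [-0.77, -0.85, 0], "rot": [0, 0, 0]}, {"grip": 10, "xyz": [-0.97, -0.62, 0], "rot": [0, 0, 0]}, {"grip": 10, "xyz": [-1.10, -0.34, 0], "rot": [0, 0, 0]}, {"grip": 10, "xyz": [-1.14, -0.05, 0], "rot": [0, 0, 0]}, {"grip": 10, "xyz": [-1.12, 0.25, 0], "rot": [0, 0, 0]}, {"grip": 10, "xyz": [-1.02, 0.53, 0], "rot": [0, 0, 0]}, {"grip": 10, "xyz": [-0.85, 0.77, 0], "rot": [0, 0, 0]}, {"grip": 10, "xyz": [-0.62, 0.97, 0], "rot": [0, 0, 0]}, {"grip": 10, "xyz": [-0.34, 1.10, 0], "rot": [0, 0, 0]}]
```

Call:
send_rows(moves=[{"grip":10,"xyz":[1.14,-0.05,0],"rot":[0,0,0]},{"grip":10,"xyz":[1.12,-0.25,0],"rot":[0,0,0]},{"grip":10,"xyz":[1.02,-0.53,0],"rot":[0,0,0]},{"grip":10,"xyz":[0.85,-0.77,0],"rot":[0,0,0]},{"grip":10,"xyz":[0.62,-0.97,0],"rot":[0,0,0]},{"grip":10,"xyz":[0.34,-1.1,0],"rot":[0,0,0]},{"grip":10,"xyz":[0,0,0],"rot":[0,0,0]}])

```text
time: 3.68
ee_pos: [0.6065, 0.1939, 0.2271]
tool_rot: [0.707, 0.707, 0.001, 0.0]
wrist_force: [-2.5, 4.3, 5.5]
grip_width: 0.203
```

Call:
send_rows(moves=[{"grip":10,"xyz":[0.05,-1.14,0],"rot":[0,0,0]},{"grip":10,"xyz":[-0.25,-1.12,0],"rot":[0,0,0]},{"grip":10,"xyz":[-0.53,-1.02,0],"rot":[0,0,0]},{"grip":10,"xyz":[-0.77,-0.85,0],"rot":[0,0,0]},{"grip":10,"xyz":[-0.97,-0.62,0],"rot":[0,0,0]},{"grip":10,"xyz":[-1.1,-0.34,0],"rot":[0,0,0]},{"grip":10,"xyz":[0,0,0],"rot":[0,0,0]}])

```text
time: 4.27
ee_pos: [0.556, 0.1562, 0.2271]
tool_rot: [0.707, 0.707, 0.001, 0.0]
wrist_force: [-5.7, -2.3, 11.0]
grip_width: 0.203
```

```bash

python3 - <<'E'
from h import *
s=arm.state();print(s['time'],s['ee_pos'],s['tool_rot'],s['wrist_force'],s['grip_width'])
im=snap('wrist','w5')
cv2.imwrite('pics/w5b.png',cv2.resize(im,(800,600),interpolation=cv2.INTER_CUBIC))
E
```

```text
4.2667 [0.55602912 0.15621041 0.22707879] [7.07234055e-01 7.06979115e-01 5.64415936e-04 4.51491238e-04] [-5.69966758 -2.29222381 11.01828869] 0.20330336499601975
```

View pics/w5b.png

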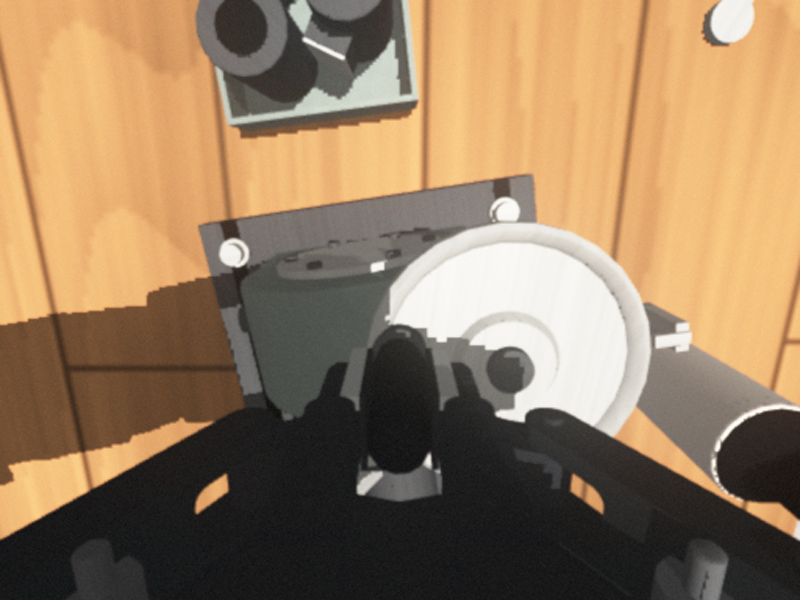

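Call:
send_rows(moves=[{"grip":10,"xyz":[-1.14,-0.05,0],"rot":[0,0,0]},{"grip":10,"xyz":[-1.12,0.25,0],"rot":[0,0,0]},{"grip":10,"xyz":[-1.02,0.53,0],"rot":[0,0,0]},{"grip":10,"xyz":[-0.85,0.77,0],"rot":[0,0,0]},{"grip":10,"xyz":[-0.62,0.97,0],"rot":[0,0,0]},{"grip":10,"xyz":[-0.34,1.1,0],"rot":[0,0,0]},{"grip":10,"xyz":[-0.05,1.14,0],"rot":[0,0,0]},{"grip":10,"xyz":[0.25,1.12,0],"rot":[0,0,0]},{"grip":10,"xyz":[0.53,1.02,0],"rot":[0,0,0]},{"grip":10,"xyz":[0.77,0.85,0],"rot":[0,0,0]},{"grip":10,"xyz":[0.97,0.62,0],"rot":[0,0,0]},{"grip":10,"xyz":[1.1,0.34,0],"rot":[0,0,0]}])

```text
time: 5.32
ee_pos: [0.643, 0.1423, 0.227]
tool_rot: [0.707, 0.707, -0.0, -0.0]
wrist_force: [-11.8, -2.0, 12.9]
grip_width: 0.206
```

Call:
send_rows(moves=[{"grip":10,"xyz":[1.14,-0.05,0],"rot":[0,0,0]},{"grip":10,"xyz":[1.12,-0.25,0],"rot":[0,0,0]},{"grip":10,"xyz":[1.02,-0.53,0],"rot":[0,0,0]},{"grip":10,"xyz":[0.85,-0.77,0],"rot":[0,0,0]},{"grip":10,"xyz":[0.62,-0.97,0],"rot":[0,0,0]},{"grip":10,"xyz":[0.34,-1.1,0],"rot":[0,0,0]},{"grip":10,"xyz":[0.05,-1.14,0],"rot":[0,0,0]},{"grip":10,"xyz":[-0.25,-1.12,0],"rot":[0,0,0]},{"grip":10,"xyz":[-0.53,-1.02,0],"rot":[0,0,0]},{"grip":10,"xyz":[-0.77,-0.85,0],"rot":[0,0,0]},{"grip":10,"xyz":[-0.97,-0.62,0],"rot":[0,0,0]},{"grip":10,"xyz":[-1.1,-0.34,0],"rot":[0,0,0]}])

```text
time: 6.32
ee_pos: [0.556, 0.1575, 0.2271]
tool_rot: [0.707, 0.707, 0.002, 0.001]
wrist_force: [7.8, 1.5, 5.3]
grip_width: 0.206
```

Call:
send_rows(moves=[{"grip":10,"xyz":[-1.14,-0.05,0],"rot":[0,0,0]},{"grip":10,"xyz":[-1.12,0.25,0],"rot":[0,0,0]},{"grip":10,"xyz":[-1.02,0.53,0],"rot":[0,0,0]},{"grip":10,"xyz":[-0.85,0.77,0],"rot":[0,0,0]},{"grip":10,"xyz":[-0.62,0.97,0],"rot":[0,0,0]},{"grip":10,"xyz":[-0.34,1.1,0],"rot":[0,0,0]},{"grip":10,"xyz":[-0.05,1.14,0],"rot":[0,0,0]},{"grip":10,"xyz":[0.25,1.12,0],"rot":[0,0,0]},{"grip":10,"xyz":[0.53,1.02,0],"rot":[0,0,0]},{"grip":10,"xyz":[0.77,0.85,0],"rot":[0,0,0]},{"grip":10,"xyz":[0.97,0.62,0],"rot":[0,0,0]},{"grip":10,"xyz":[1.1,0.34,0],"rot":[0,0,0]},{"grip":10,"xyz":[0,0,0],"rot":[0,0,0]}])

```text
time: 7.4
ee_pos: [0.643, 0.1435, 0.2271]
tool_rot: [0.707, 0.707, 0.001, 0.001]
wrist_force: [-1.0, 2.7, 8.6]
grip_width: 0.206
```

```bash

python3 - <<'E'
from h import *
s=arm.state();print(s['time'],s['ee_pos'],s['wrist_force'],s['grip_width'])
im=snap('side','sd6')
cv2.imwrite('pics/sd6b.png',cv2.resize(im[150:280,170:320],(692,600),interpolation=cv2.INTER_CUBIC))
im=cv2.imread('pics/side0.png')
cv2.imwrite('pics/sd0b.png',cv2.resize(im[150:280,170:320],(692,600),interpolation=cv2.INTER_CUBIC))
E
```

```text
7.4 [0.64299979 0.14346183 0.22710667] [-1.04699709  2.73859498  8.59702597] 0.2057242722275347
```

View pics/sd6b.png

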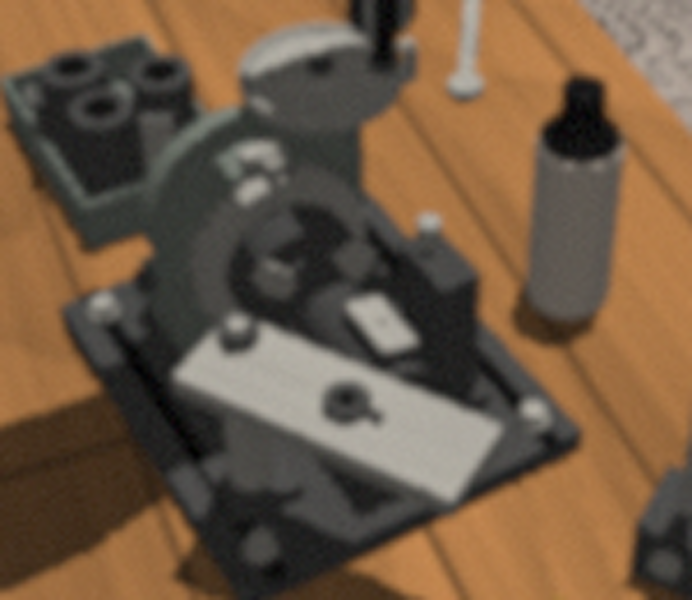

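View pics/sd0b.png

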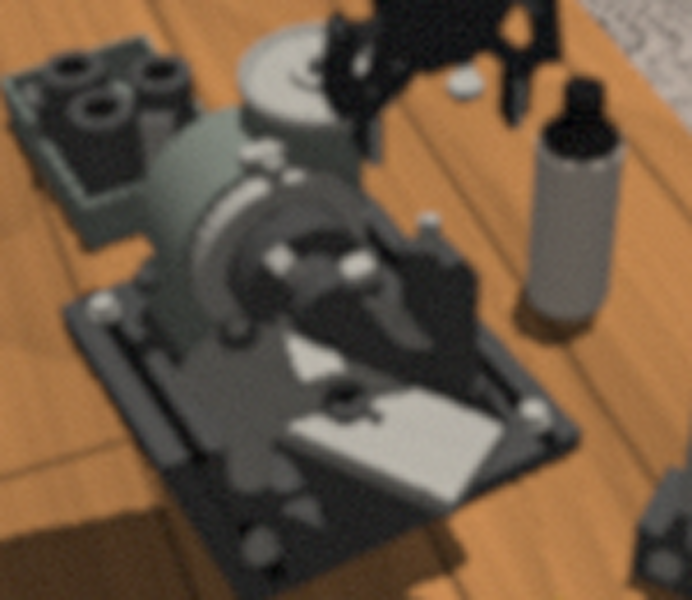

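```bash

python3 - <<'E'
from h import *
p=P('side');psi=np.deg2rad(8.3);o=np.array([.5500,.0745])
def W(x,y,z): c,s=np.cos(psi),np.sin(psi);return np.array([o[0]+c*x-s*y,o[1]+s*x+c*y,z])
f=lambda q:((q-[170,150])*4.613).round(0)
for a in (-30.5,-20.5,-10.5,-.5):
    t=np.deg2rad(-a)
    print(a,[f(proj(p,W(.037*np.sin(t)+w*np.cos(t),y,.1+.037*np.cos(t)-w*np.sin(t)))) for y in (-.082,-.132) for w in (-.013,.013)])
print('stop',f(proj(p,np.array([.6257,.0166,.164]))),'hub end',f(proj(p,W(0,-.145,.125))))
print('bolt',f(proj(p,np.array([.6747,-.0531,.0238]))))
E
```

```text
-30.5 [array([366., 290.]), array([396., 292.]), array([406., 338.]), array([436., 339.])]
-20.5 [array([357., 293.]), array([390., 289.]), array([397., 341.]), array([430., 337.])]
-10.5 [array([348., 297.]), array([382., 288.]), array([387., 346.]), array([422., 336.])]
-0.5 [array([339., 303.]), array([374., 288.]), array([378., 352.]), array([414., 336.])]
stop [433. 216.] hub end [406. 371.]
bolt [537. 412.]
```

The pad corners in sd6b at (345,305), (380,292), (388,355) and (420,340) fit -10.5°, so about 1.05 turns remain. I'll wind 345° more and check.

Call:
send_rows(moves=[{"grip":10,"xyz":[1.14,0.05,0],"rot":[0,0,0]},{"grip":10,"xyz":[1.12,-0.25,0],"rot":[0,0,0]},{"grip":10,"xyz":[1.02,-0.53,0],"rot":[0,0,0]},{"grip":10,"xyz":[0.85,-0.77,0],"rot":[0,0,0]},{"grip":10,"xyz":[0.62,-0.97,0],"rot":[0,0,0]},{"grip":10,"xyz":[0.34,-1.1,0],"rot":[0,0,0]},{"grip":10,"xyz":[0.05,-1.14,0],"rot":[0,0,0]},{"grip":10,"xyz":[-0.25,-1.12,0],"rot":[0,0,0]},{"grip":10,"xyz":[-0.53,-1.02,0],"rot":[0,0,0]},{"grip":10,"xyz":[-0.77,-0.85,0],"rot":[0,0,0]},{"grip":10,"xyz":[-0.97,-0.62,0],"rot":[0,0,0]},{"grip":10,"xyz":[-1.1,-0.34,0],"rot":[0,0,0]}])

```text
time: 8.45
ee_pos: [0.556, 0.1575, 0.2271]
tool_rot: [0.707, 0.707, 0.002, 0.001]
wrist_force: [8.0, 2.0, 5.4]
grip_width: 0.207
```

Call:
send_rows(moves=[{"grip":10,"xyz":[-1.14,-0.05,0],"rot":[0,0,0]},{"grip":10,"xyz":[-1.12,0.25,0],"rot":[0,0,0]},{"grip":10,"xyz":[-1.02,0.53,0],"rot":[0,0,0]},{"grip":10,"xyz":[-0.85,0.77,0],"rot":[0,0,0]},{"grip":10,"xyz":[-0.62,0.97,0],"rot":[0,0,0]},{"grip":10,"xyz":[-0.34,1.1,0],"rot":[0,0,0]},{"grip":10,"xyz":[-0.05,1.14,0],"rot":[0,0,0]},{"grip":10,"xyz":[0.25,1.12,0],"rot":[0,0,0]},{"grip":10,"xyz":[0.53,1.02,0],"rot":[0,0,0]},{"grip":10,"xyz":[0.77,0.85,0],"rot":[0,0,0]},{"grip":10,"xyz":[0.97,0.62,0],"rot":[0,0,0]},{"grip":10,"xyz":[0,0,0],"rot":[0,0,0]}])

```text
time: 9.45
ee_pos: [0.6397, 0.1325, 0.2271]
tool_rot: [0.707, 0.707, 0.001, 0.0]
wrist_force: [-1.8, 3.5, 10.3]
grip_width: 0.202
```

```bash

python3 - <<'E'
from h import *
s=arm.state();print(s['time'],s['ee_pos'],s['wrist_force'],s['grip_width'])
im=snap('side','sd7')
cv2.imwrite('pics/sd7b.png',cv2.resize(im[150:280,170:320],(692,600),interpolation=cv2.INTER_CUBIC))
E
```

```text
9.45 [0.63973161 0.13245892 0.22708359] [-1.82684625  3.50192941 10.27716242] 0.20238643974796788
```

View pics/sd7b.png

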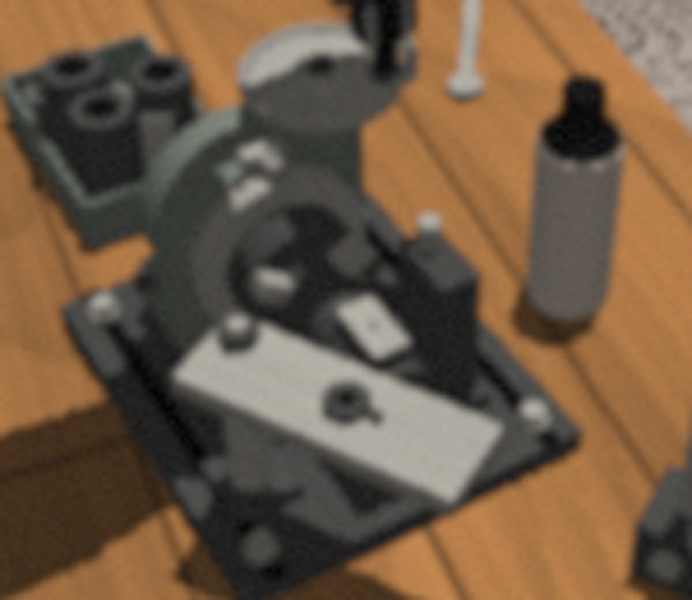

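The pad now fits about -1°, with about 32° of wheel to go. I'll wind 28° more, release, lift and check from above.

Call:
send_rows(moves=[{"grip":10,"xyz":[1.02,0.33,0],"rot":[0,0,0]},{"grip":10,"xyz":[1.07,0.08,0],"rot":[0,0,0]},{"grip":10,"xyz":[0,0,0],"rot":[0,0,0]},{"grip":10,"xyz":[0,0,0],"rot":[0,0,0]}])

```text
time: 9.83
ee_pos: [0.6435, 0.1527, 0.2271]
tool_rot: [0.707, 0.707, 0.001, 0.001]
wrist_force: [0.2, 2.7, 8.2]
grip_width: 0.205
```

Call:
send_rows(moves=[{"grip":60,"xyz":[0,0,0],"rot":[0,0,0]},{"grip":80,"xyz":[0,0,0],"rot":[0,0,0]},{"grip":100,"xyz":[0,0,0],"rot":[0,0,0]},{"grip":100,"xyz":[0,0,0],"rot":[0,0,0]},{"grip":100,"xyz":[0,0,-2],"rot":[0,0,0]},{"grip":100,"xyz":[0,0,-3],"rot":[0,0,0]},{"grip":100,"xyz":[0,0,-3],"rot":[0,0,0]},{"grip":100,"xyz":[0,0,-3],"rot":[0,0,0]},{"grip":100,"xyz":[-3,-1,-3],"rot":[0,0,0]},{"grip":100,"xyz":[-2,-1,-1],"rot":[0,0,0]},{"grip":100,"xyz":[0,0,0],"rot":[0,0,0]},{"grip":100,"xyz":[0,0,0],"rot":[0,0,0]}])

```text
time: 10.83
ee_pos: [0.623, 0.1024, 0.3748]
tool_rot: [0.708, 0.707, 0.001, 0.0]
wrist_force: [-0.2, 0.5, -0.4]
grip_width: 1.004
```

```bash

python3 - <<'E'
from h import *
s=arm.state();print(s['time'],s['ee_pos'],s['wrist_force'],s['grip_width'])
im=snap('wrist','w8')
cv2.imwrite('pics/w8b.png',cv2.resize(im,(800,600),interpolation=cv2.INTER_CUBIC))
cv2.imwrite('pics/w8c.png',cv2.resize(im[60:180,160:320],(800,600),interpolation=cv2.INTER_CUBIC))
E
```

```text
10.8333 [0.62297422 0.10239503 0.374793  ] [-0.16966341  0.49354226 -0.42289921] 1.0044710019307228
```

View pics/w8b.png

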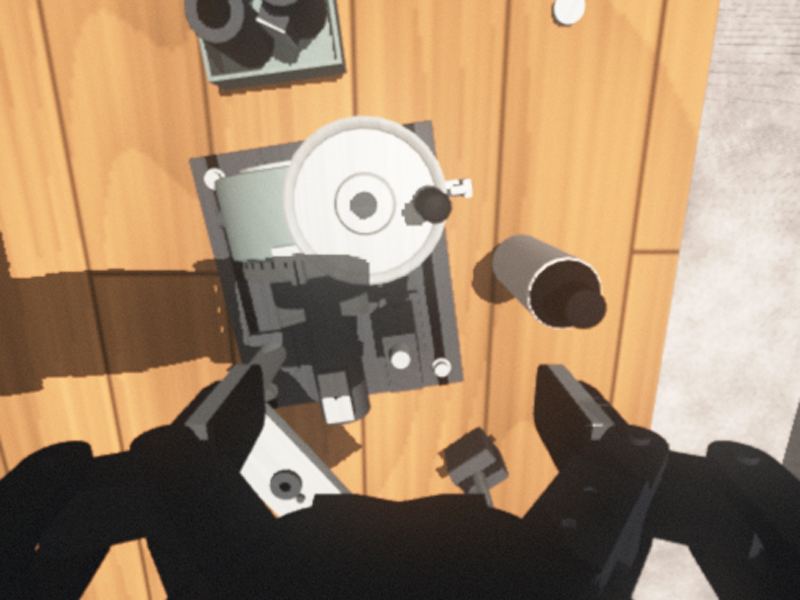

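View pics/w8c.png

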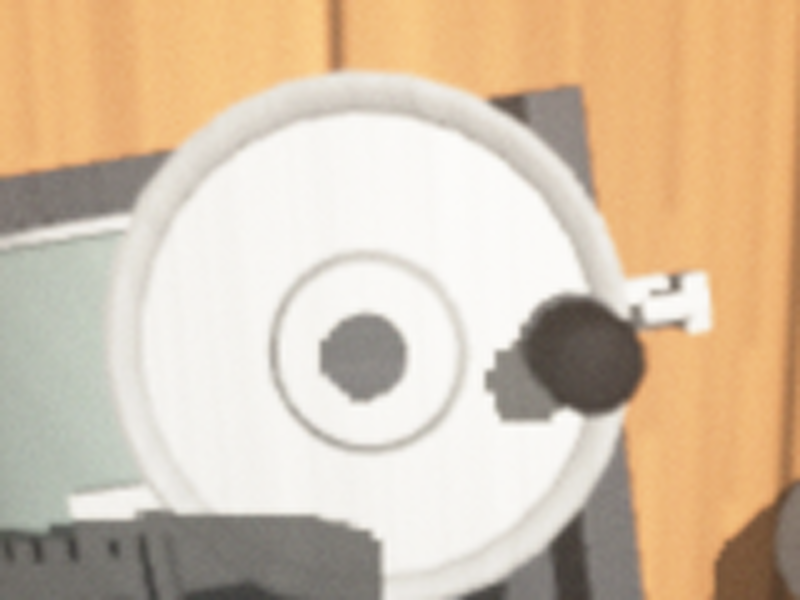

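```bash

python3 - <<'E'
from h import *
T=np.load('pics/w8.npy');c=lambda u,v:np.array([160+u/5,60+v/5])
n=onz('wrist',c(364,356),.209,T);h=onz('wrist',c(585,355),.269,T);q=onz('wrist',c(705,302),.2,T)
hm=onz('wrist',c(585,355),.264,T)
print(n,h,q)
for a in(h,hm,q): d=a-n;print(np.linalg.norm(d[:2]),np.rad2deg(np.arctan2(d[1],d[0])))
# base edges
k=1.5625
a=onz('wrist',np.array([191,159])/k,.02,T);b=onz('wrist',np.array([431,121])/k,.02,T);e=onz('wrist',np.array([462,381])/k,.02,T)
print(np.rad2deg(np.arctan2(*(b-a)[1::-1])),np.rad2deg(np.arctan2(*(b-e)[1::-1]))-90)
E
```

```text
[0.60108802 0.14813602 0.209     ] [0.64285559 0.15218302 0.269     ] [0.67363959 0.15872887 0.2       ]
0.04196318005698629 5.534308045479409
0.0423149683797219 5.0409409044843665
0.07332079929592637 8.3067412557481
8.361361302305646 8.178899882014903
```

The handle is at 5.3° and the pointer at 8.3°, so the wheel is at about -0.05 rad, inside tolerance and not wound past. Next I shut the fingers and move over the plate, looking at the oil can and gauge on the way.

Call:
send_rows(moves=[{"grip":0,"xyz":[-2,-1,-1],"rot":[0,0,0]},{"grip":0,"xyz":[-3.4,-1.4,-1],"rot":[0,0,0]},{"grip":0,"xyz":[-3.4,-1.4,0],"rot":[0,0,0]},{"grip":0,"xyz":[-3.4,-1.4,0],"rot":[0,0,0]},{"grip":0,"xyz":[-3.4,-1.4,0],"rot":[0,0,0]},{"grip":0,"xyz":[-3.4,-1.4,0],"rot":[0,0,0]},{"grip":0,"xyz":[-2,-1,0],"rot":[0,0,0]},{"grip":0,"xyz":[0,0,0],"rot":[0,0,0]},{"grip":0,"xyz":[0,0,0],"rot":[0,0,0]}])

```text
time: 11.63
ee_pos: [0.5332, -0.1071, 0.3931]
tool_rot: [0.708, 0.707, -0.0, -0.001]
wrist_force: [0.7, 0.3, 0.5]
grip_width: -0.004
```

```bash

python3 - <<'E'
from h import *
s=arm.state();print(s['time'],s['ee_pos'],s['wrist_force'],s['grip_width'])
im=snap('wrist','w9')
cv2.imwrite('pics/w9b.png',cv2.resize(im,(800,600),interpolation=cv2.INTER_CUBIC))
im=snap('scene','sc9')
cv2.imwrite('pics/sc9b.png',cv2.resize(im[130:280,150:350],(800,600),interpolation=cv2.INTER_CUBIC))
E
```

```text
11.6333 [ 0.53317733 -0.1071415   0.39310648] [0.65307621 0.25946179 0.5421565 ] -0.003627583332361897
```

View pics/w9b.png

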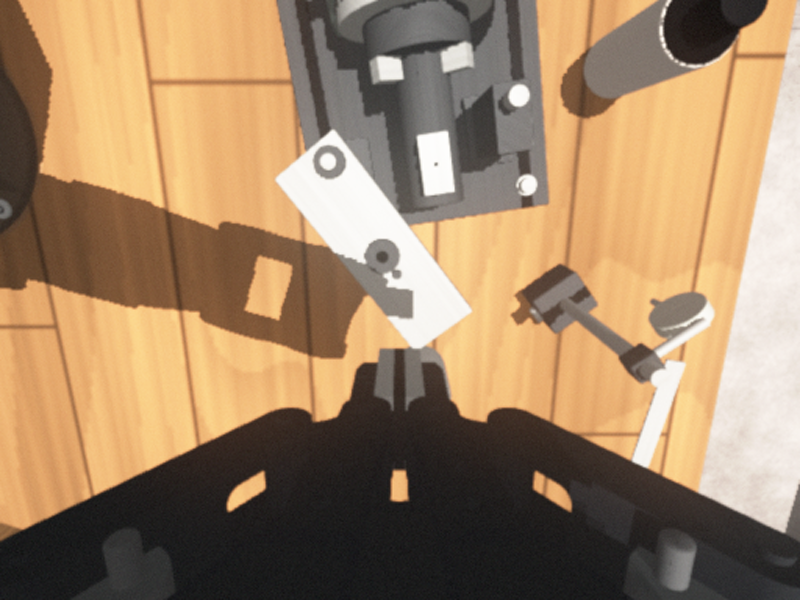

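View pics/sc9b.png

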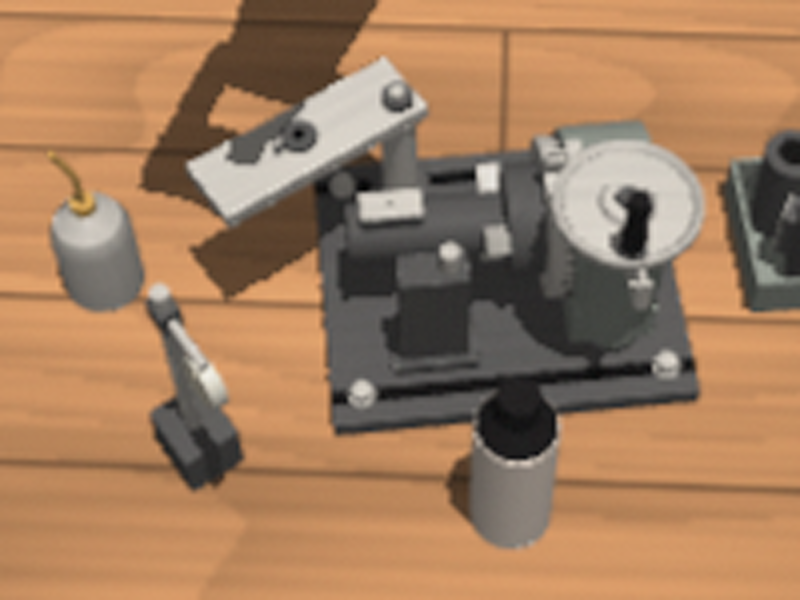

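```bash

python3 - <<'E'
from h import *
T=np.load('pics/w9.npy');pw,ps,pd=P('wrist',T),P('scene'),P('side');k=1.5625
w=lambda u,v:np.array([u/k,v/k]);s=lambda u,v:np.array([150+u/4,130+v/4]);d=lambda u,v:np.array([160+u/3,140+v/3])
def t(n,*L):
    x=tri(*zip(*L));print(n,x.round(4),[(proj(a,x)-b).round(1) for a,b in L]);return x
t('post top',(pw,w(655,376)),(ps,s(158,292)))
t('dial',(pw,w(683,315)),(ps,s(212,385)))
t('spout base',(pd,d(377,465)),(ps,s(82,203)))
t('spout tip',(pd,d(391,425)),(ps,s(52,155)))
pv=t('pivot cap',(pw,w(329,161)),(ps,s(398,93)))
ou=t('outer corner',(pw,w(418,349)),(ps,s(189,167)))
inn=t('inner corner',(pw,w(471,312)),(ps,s(232,211)))
st=t('stop',(pw,w(518,96)),(ps,s(452,252)))
print('can center from scene z0', onz('scene',s(103,295),0))
for n,uv,z in (('pivot',(329,161),.168),('outer',(418,349),.159),('inner',(471,312),.159),('base c',(557,297),.052),('bush',(382,256),.165),('backcorner',(277,180),.159),('stop',(518,96),.164),('padmid',(436,163),.137)):
    print(n,onz('wrist',w(*uv),z,T).round(4))
E
```

```text
post top [ 0.7174 -0.1816  0.239 ] [array([-0.1,  0.3]), array([0.1, 0. ])]
dial [ 0.7619 -0.1464  0.1903] [array([ 0.4, -3.5]), array([-0.7, -0.2])]
spout base [ 0.5556 -0.2834  0.1108] [array([0.1, 0. ]), array([ 0., -0.])]
spout tip [ 0.5587 -0.2941  0.1792] [array([0., 0.]), array([ 0., -0.])]
pivot cap [ 0.4803 -0.0305  0.1711] [array([-0.1, -0.8]), array([-0.2,  0. ])]
outer corner [ 0.5514 -0.1911  0.1595] [array([ 0.1, -0.6]), array([-0.1, -0.1])]
inner corner [ 0.5964 -0.1525  0.1662] [array([ 0.3, -2.2]), array([-0.4, -0.1])]
stop [0.6253 0.018  0.1622] [array([-0.3, -1.6]), array([-0.3,  0.1])]
can center from scene z0 [ 0.57416649 -0.28215677  0.        ]
pivot [ 0.4799 -0.0314  0.168 ]
outer [ 0.5513 -0.1923  0.159 ]
inner [ 0.5973 -0.1578  0.159 ]
base c [ 0.71   -0.1737  0.052 ]
bush [ 0.5203 -0.1071  0.165 ]
backcorner [ 0.4359 -0.0458  0.159 ]
stop [0.6254 0.0159 0.164 ]
padmid [ 0.566  -0.0324  0.137 ]
```

```bash
cat > plan.py <<'E'
from h import *
pv=np.array([.4797,-.031]);a=.145
def F(thdeg,m):
    t=np.deg2rad(thdeg);u=np.array([np.cos(t),np.sin(t)]);v=np.array([np.sin(t),-np.cos(t)]);return pv+a*u+(.045+m)*v
def plan(cur,pts):
    P=np.vstack([cur,pts])*100;r=np.round(P,2);D=np.diff(r,axis=0)
    print('['+', '.join('{"grip": 0, "xyz": [%.2f, %.2f, 0], "rot": [0, 0, 0]}'%(d[1],d[0]) for d in D)+']')
E
python3 - <<'E'
from plan import *
s=arm.state();cur=s['ee_pos'][:2];print(s['ee_pos'],s['tool_rot'])
st=F(-51.7,.033);print('start',st,'shift tool x,y cm',((st-cur)*100)[::-1])
ths=np.concatenate([np.arange(-51.7,4,4.0),[5.3,7.3]]);print(ths)
plan(st,[F(t,.013) for t in ths])
print([F(t,.013).round(3) for t in ths[::4]])
E
```

```text
[ 0.53361704 -0.10595518  0.39329725] [ 7.06892298e-01  7.07320957e-01 -1.06771219e-04 -5.75599911e-04]
start [ 0.5083554  -0.19313534] shift tool x,y cm [-8.71801575 -2.52616383]
[-51.7 -47.7 -43.7 -39.7 -35.7 -31.7 -27.7 -23.7 -19.7 -15.7 -11.7  -7.7
  -3.7   0.3   5.3   7.3]
[{"grip": 0, "xyz": [1.24, 1.57, 0], "rot": [0, 0, 0]}, {"grip": 0, "xyz": [0.34, 1.03, 0], "rot": [0, 0, 0]}, {"grip": 0, "xyz": [0.42, 1.01, 0], "rot": [0, 0, 0]}, {"grip": 0, "xyz": [0.49, 0.97, 0], "rot": [0, 0, 0]}, {"grip": 0, "xyz": [0.55, 0.94, 0], "rot": [0, 0, 0]}, {"grip": 0, "xyz": [0.62, 0.90, 0], "rot": [0, 0, 0]}, {"grip": 0, "xyz": [0.67, 0.85, 0], "rot": [0, 0, 0]}, {"grip": 0, "xyz": [0.74, 0.81, 0], "rot": [0, 0, 0]}, {"grip": 0, "xyz": [0.79, 0.75, 0], "rot": [0, 0, 0]}, {"grip": 0, "xyz": [0.84, 0.69, 0], "rot": [0, 0, 0]}, {"grip": 0, "xyz": [0.89, 0.63, 0], "rot": [0, 0, 0]}, {"grip": 0, "xyz": [0.93, 0.57, 0], "rot": [0, 0, 0]}, {"grip": 0, "xyz": [0.97, 0.51, 0], "rot": [0, 0, 0]}, {"grip": 0, "xyz": [1.00, 0.43, 0], "rot": [0, 0, 0]}, {"grip": 0, "xyz": [1.28, 0.44, 0], "rot": [0, 0, 0]}, {"grip": 0, "xyz": [0.53, 0.15, 0], "rot": [0, 0, 0]}]
[array([ 0.524, -0.181]), array([ 0.564, -0.163]), array([ 0.597, -0.134]), array([ 0.621, -0.098])]
```

Plate pivot, corners and stop agree in two views (corner z 0.1595). I'll go down beside the outer edge at (0.508, -0.193), with the TCP at about 0.137.

Call:
send_rows(moves=[{"grip":0,"xyz":[-3,-0.9,0],"rot":[0,0,0]},{"grip":0,"xyz":[-3,-0.9,0],"rot":[0,0,0]},{"grip":0,"xyz":[-2.7,-0.7,1],"rot":[0,0,0]},{"grip":0,"xyz":[0,0,3.5],"rot":[0,0,0]},{"grip":0,"xyz":[0,0,3.5],"rot":[0,0,0]},{"grip":0,"xyz":[0,0,3.5],"rot":[0,0,0]},{"grip":0,"xyz":[0,0,3.5],"rot":[0,0,0]},{"grip":0,"xyz":[0,0,3],"rot":[0,0,0]},{"grip":0,"xyz":[0,0,0],"rot":[0,0,0]},{"grip":0,"xyz":[0,0,0],"rot":[0,0,0]}])

```text
time: 12.57
ee_pos: [0.5086, -0.1928, 0.2134]
tool_rot: [0.707, 0.708, -0.0, -0.001]
wrist_force: [0.8, -1.2, 0.5]
grip_width: 0.002
```

```bash

python3 - <<'E'
from h import *
s=arm.state();print(s['time'],s['ee_pos'],s['wrist_force'],s['grip_width'])
im=snap('scene','sc10')
cv2.imwrite('pics/sc10b.png',cv2.resize(im[130:280,150:350],(800,600),interpolation=cv2.INTER_CUBIC))
im=snap('wrist','w10')
cv2.imwrite('pics/w10b.png',cv2.resize(im,(800,600),interpolation=cv2.INTER_CUBIC))
E
```

```text
12.5667 [ 0.50855322 -0.19275185  0.21337509] [ 0.81360902 -1.19546552  0.4747517 ] 0.002043316193217808
```

View pics/sc10b.png

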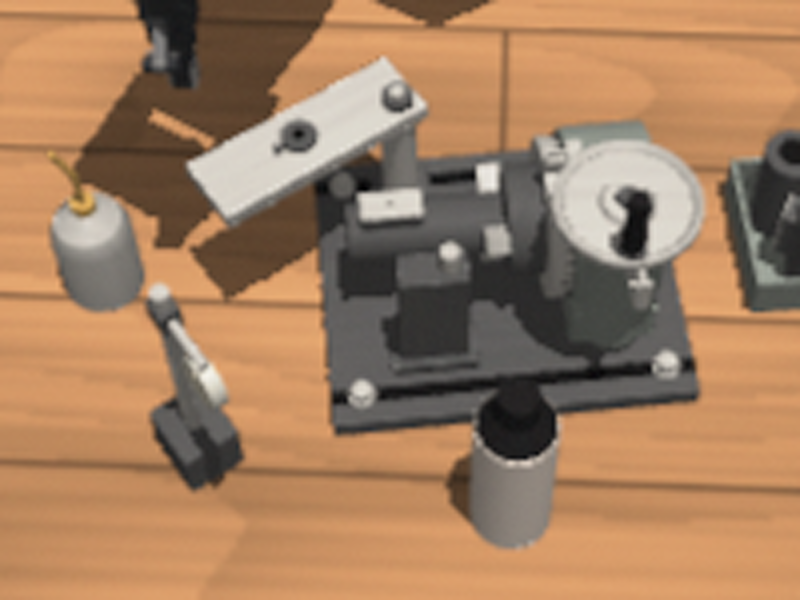

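View pics/w10b.png

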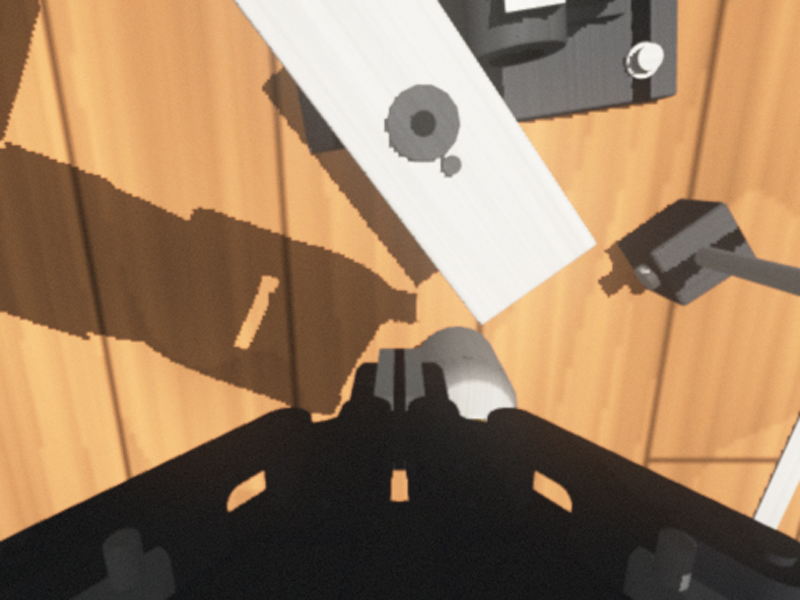

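Call:
send_rows(moves=[{"grip":0,"xyz":[0,0,2.6],"rot":[0,0,0]},{"grip":0,"xyz":[0,0,2.6],"rot":[0,0,0]},{"grip":0,"xyz":[0,0,2.4],"rot":[0,0,0]},{"grip":0,"xyz":[0,0,0],"rot":[0,0,0]},{"grip":0,"xyz":[0.62,0.78,0],"rot":[0,0,0]},{"grip":0,"xyz":[0.62,0.79,0],"rot":[0,0,0]},{"grip":0,"xyz":[0.34,1.03,0],"rot":[0,0,0]},{"grip":0,"xyz":[0.42,1.01,0],"rot":[0,0,0]},{"grip":0,"xyz":[0,0,0],"rot":[0,0,0]}])

```text
time: 13.42
ee_pos: [0.5468, -0.1729, 0.1392]
tool_rot: [0.707, 0.708, 0.001, 0.001]
wrist_force: [-0.0, 0.3, 0.1]
grip_width: 0.001
```

```bash

python3 - <<'E'
from h import *
s=arm.state();print(s['time'],s['ee_pos'],s['wrist_force'],s['grip_width'])
im=snap('wrist','w11')
cv2.imwrite('pics/w11b.png',cv2.resize(im,(800,600),interpolation=cv2.INTER_CUBIC))
E
```

```text
13.4167 [ 0.54680316 -0.1729291   0.13915872] [-0.02733623  0.32874344  0.10929832] 0.001195232722401122
```

View pics/w11b.png

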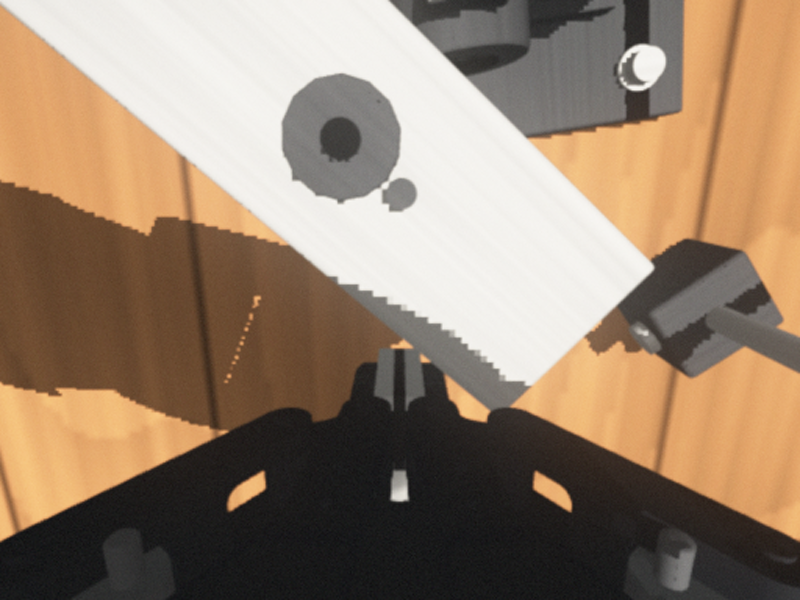

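The finger is against the outer edge and pushing the plate round. I continue along the arc.

Call:
send_rows(moves=[{"grip":0,"xyz":[0.49,0.97,0],"rot":[0,0,0]},{"grip":0,"xyz":[0.55,0.94,0],"rot":[0,0,0]},{"grip":0,"xyz":[0.62,0.9,0],"rot":[0,0,0]},{"grip":0,"xyz":[0.67,0.85,0],"rot":[0,0,0]},{"grip":0,"xyz":[0.74,0.81,0],"rot":[0,0,0]},{"grip":0,"xyz":[0.79,0.75,0],"rot":[0,0,0]},{"grip":0,"xyz":[0.84,0.69,0],"rot":[0,0,0]},{"grip":0,"xyz":[0.89,0.63,0],"rot":[0,0,0]},{"grip":0,"xyz":[0,0,0],"rot":[0,0,0]}])

```text
time: 14.22
ee_pos: [0.611, -0.116, 0.138]
tool_rot: [0.707, 0.708, 0.001, 0.0]
wrist_force: [-0.4, 0.1, 0.9]
grip_width: 0.001
```

Call:
send_rows(moves=[{"grip":0,"xyz":[0.93,0.57,0],"rot":[0,0,0]},{"grip":0,"xyz":[0.97,0.51,0],"rot":[0,0,0]},{"grip":0,"xyz":[1.0,0.43,0],"rot":[0,0,0]},{"grip":0,"xyz":[0.5,0.2,0],"rot":[0,0,0]},{"grip":0,"xyz":[0,0,0],"rot":[0,0,0]}])

```text
time: 14.63
ee_pos: [0.6274, -0.0824, 0.1381]
tool_rot: [0.707, 0.708, 0.0, 0.0]
wrist_force: [0.9, 1.2, -0.1]
grip_width: 0.001
```

```bash

python3 - <<'E'
from h import *
s=arm.state();print(s['time'],s['ee_pos'],s['wrist_force'],s['grip_width'])
im=snap('wrist','w12')
cv2.imwrite('pics/w12b.png',cv2.resize(im,(800,600),interpolation=cv2.INTER_CUBIC))
E
```

```text
14.6333 [ 0.62736505 -0.08243106  0.13808949] [ 0.89633558  1.17835957 -0.10954123] 0.001026520311502252
```

View pics/w12b.png

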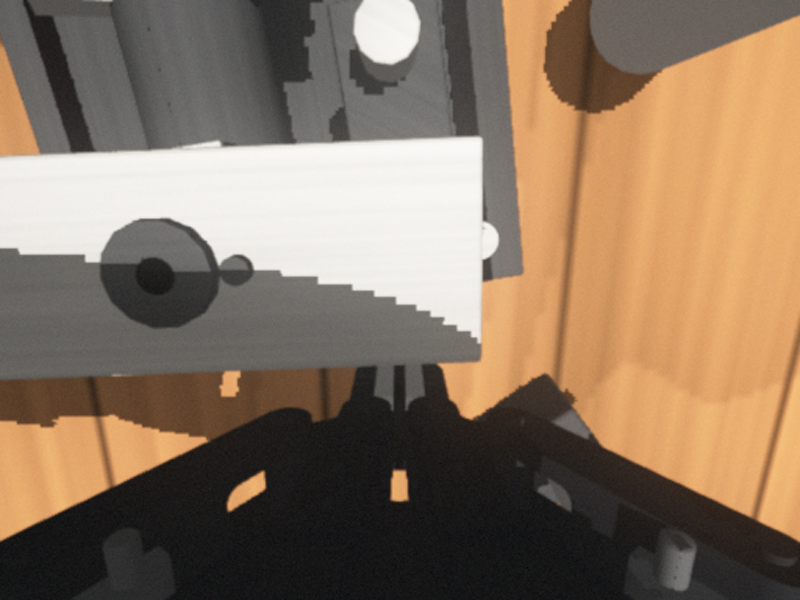

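Call:
send_rows(moves=[{"grip":0,"xyz":[0.5,0.15,0],"rot":[0,0,0]},{"grip":0,"xyz":[0.5,0.12,0],"rot":[0,0,0]},{"grip":0,"xyz":[0.3,0.05,0],"rot":[0,0,0]},{"grip":0,"xyz":[0,0,0],"rot":[0,0,0]},{"grip":0,"xyz":[0,0,0],"rot":[0,0,0]}])

```text
time: 15.1
ee_pos: [0.63, -0.0706, 0.138]
tool_rot: [0.707, 0.707, 0.0, 0.0]
wrist_force: [0.5, -0.6, 0.2]
grip_width: -0.002
```

Call:
send_rows(moves=[{"grip":0,"xyz":[0.2,0.03,0],"rot":[0,0,0]},{"grip":0,"xyz":[0.2,0.03,0],"rot":[0,0,0]},{"grip":0,"xyz":[0,0,0],"rot":[0,0,0]}])

```text
time: 15.35
ee_pos: [0.6307, -0.0667, 0.138]
tool_rot: [0.707, 0.707, 0.0, 0.0]
wrist_force: [0.7, -1.2, 1.3]
grip_width: -0.001
```

Call:
send_rows(moves=[{"grip":0,"xyz":[0.2,0.03,0],"rot":[0,0,0]},{"grip":0,"xyz":[0,0,0],"rot":[0,0,0]}])

```text
time: 15.52
ee_pos: [0.6308, -0.066, 0.1381]
tool_rot: [0.707, 0.707, -0.001, 0.001]
wrist_force: [-1.4, -9.9, -0.1]
grip_width: 0.001
```

Call:
send_rows(moves=[{"grip":0,"xyz":[0.2,0.02,0],"rot":[0,0,0]},{"grip":0,"xyz":[0,0,0],"rot":[0,0,0]}])

```text
time: 15.68
ee_pos: [0.6309, -0.0657, 0.1381]
tool_rot: [0.707, 0.707, -0.002, 0.001]
wrist_force: [-2.4, -20.5, 0.5]
grip_width: -0.001
```

```bash

python3 - <<'E'
from h import *
s=arm.state();print(s['time'],s['ee_pos'],s['wrist_force'],s['grip_width'])
im=snap('wrist','w13')
cv2.imwrite('pics/w13b.png',cv2.resize(im,(800,600),interpolation=cv2.INTER_CUBIC))
E
```

```text
15.6833 [ 0.63087408 -0.06572575  0.13809275] [ -2.35946495 -20.506784     0.4790357 ] -0.0009908110591291717
```

View pics/w13b.png

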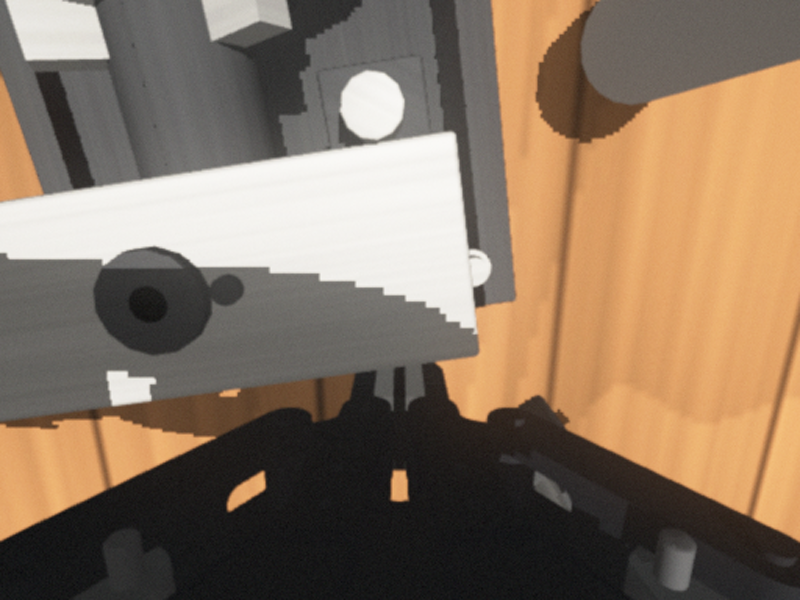

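The plate's inner edge touches the stop pin, and force rises from 10 to 20 N with no further motion. I back off, lift and look.

Call:
send_rows(moves=[{"grip":0,"xyz":[0,0,0],"rot":[0,0,0]},{"grip":0,"xyz":[0,0,0],"rot":[0,0,0]},{"grip":0,"xyz":[-0.5,0,0],"rot":[0,0,0]},{"grip":0,"xyz":[-1,0,0],"rot":[0,0,0]},{"grip":0,"xyz":[-1.5,-0.5,0],"rot":[0,0,0]},{"grip":0,"xyz":[0,0,-2],"rot":[0,0,0]},{"grip":0,"xyz":[0,0,-3],"rot":[0,0,0]},{"grip":0,"xyz":[0,0,-3.5],"rot":[0,0,0]},{"grip":0,"xyz":[0,0,-3.5],"rot":[0,0,0]},{"grip":0,"xyz":[0,0,-3.5],"rot":[0,0,0]},{"grip":0,"xyz":[0,0,-3.5],"rot":[0,0,0]},{"grip":0,"xyz":[0,-2,-3.5],"rot":[0,0,0]},{"grip":0,"xyz":[1,-2,-2],"rot":[0,0,0]},{"grip":0,"xyz":[0,0,0],"rot":[0,0,0]},{"grip":0,"xyz":[0,0,0],"rot":[0,0,0]}])

```text
time: 16.98
ee_pos: [0.5855, -0.0832, 0.3844]
tool_rot: [0.707, 0.707, 0.001, 0.001]
wrist_force: [0.7, -0.8, -0.4]
grip_width: 0.002
```

```bash

python3 - <<'E'
from h import *
s=arm.state();print(s['time'],s['ee_pos'],s['wrist_force'],s['grip_width'])
im=snap('wrist','w14')
cv2.imwrite('pics/w14b.png',cv2.resize(im,(800,600),interpolation=cv2.INTER_CUBIC))
im=snap('scene','sc14')
cv2.imwrite('pics/sc14b.png',cv2.resize(im[130:280,150:350],(800,600),interpolation=cv2.INTER_CUBIC))
E
```

```text
16.9833 [ 0.58547293 -0.08324861  0.38435003] [ 0.6905748  -0.8450622  -0.40085918] 0.0015410921439470014
```

View pics/w14b.png

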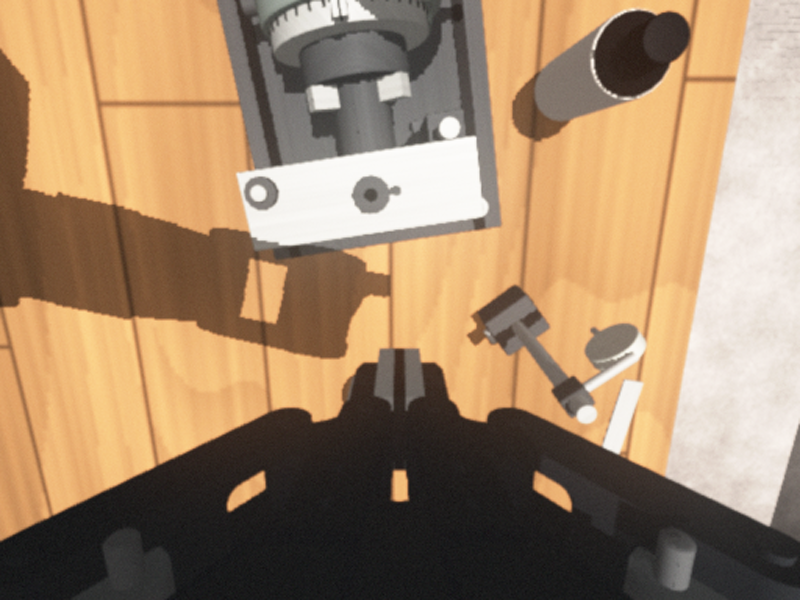

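View pics/sc14b.png

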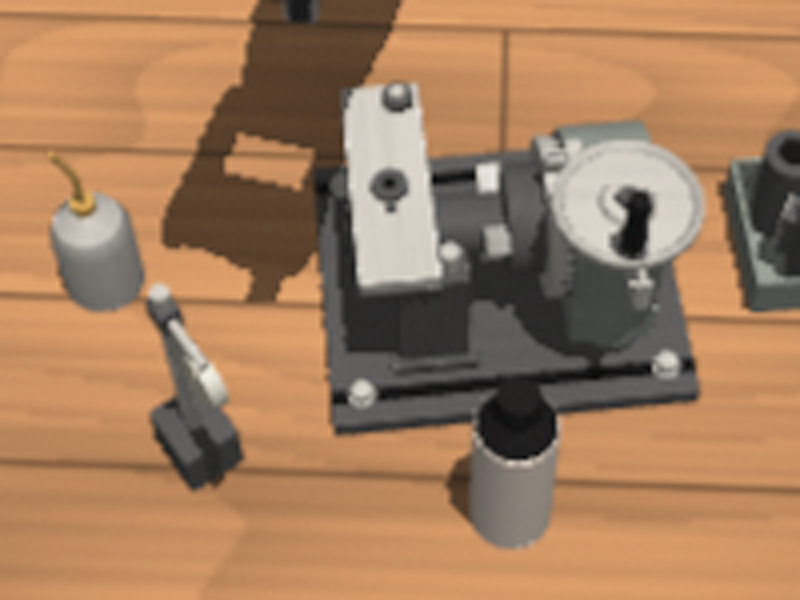

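```bash

python3 - <<'E'
from h import *
T=np.load('pics/w14.npy');k=1.5625
w=lambda u,v,z:onz('wrist',np.array([u,v])/k,z,T)
an=lambda a,b:np.rad2deg(np.arctan2(*(b-a)[1::-1]))
print('inner edge',an(w(237,173,.159),w(475,137,.159)),'pivot-bush',an(w(260,192,.168),w(371,194,.165)),'base edge',an(w(257,250,.02),w(500,226,.02)), an(w(219,5,.02),w(257,250,.02))+90, an(w(487,50,.02),w(500,226,.02))+90)
pv,b,st=w(260,192,.168),w(371,194,.165),w(450,127,.164)
t=np.deg2rad(8.3);n=np.array([-np.sin(t),np.cos(t)])
print('stop-pin centre off pivot, across', n@(st-pv)[:2], 'expect .018+.008=.026 at home; along',np.array([np.cos(t),np.sin(t)])@(st-pv)[:2])
a=cv2.imread('pics/sc9.png').astype(int);c=cv2.imread('pics/sc14.png').astype(int)
for nm,(x0,x1,y0,y1) in dict(can=(160,188,165,210),gauge=(186,212,200,254),bottle=(266,292,224,268),wheel=(286,328,160,210)).items(): print(nm,abs(a-c)[y0:y1,x0:x1].mean().round(2))
E
```

```text
inner edge 8.172521860953323 pivot-bush -1.1404961480641114 base edge 5.5788482279453095 4.054658920117632 7.5536102270656045
stop-pin centre off pivot, across 0.026099840676244226 expect .018+.008=.026 at home; along 0.151706624154316
can 2.39
gauge 2.93
bottle 1.11
wheel 1.07
```

```bash
python3 - <<'E'
from plant import arm
print(arm.state()['time']);print(arm.sign_off())
E
```

```text
17.0833
the job is handed in; nothing more can be done
None
```

I wound the handwheel about 3.04 turns counter-clockwise to zero, then swung the bush plate home against its stop pin. I handed the job in at 17.1 s, and sign-off reported no verdict.

**Turn count:** Two wrist views of the pad put the starting table angle near -30.5°, which is about 3.05 turns. Side-camera views after two turns and just before the end agreed with that.

**Handwheel:** Before I swung the plate, the handle stood at about 5.3° in the world frame and the pointer at 8.3°. That is about 3° (0.05 rad) short of zero. The TCP reading disagreed slightly, giving about 5.4° (0.09 rad) short. Both are inside the 0.2 rad limit and neither is past the mark. I did not measure the wheel again after the swing; the last scene picture shows it unchanged.

**Bush plate:**
- When pushed, the force rose from 10 to 20 N with no further motion.
- After I backed off, its inner edge measured 8.2° against a jig yaw of 8.3°.
- The stop pin measured 26.1 mm from the pivot line, where 26 mm is expected at home.
- Rough base-edge readings from the last wrist view gave a lower jig yaw (4 to 7.6°), but I had few clear points there and kept 8.3°.

**Bystanders and arm:** The oil can, bottle and gauge stand look the same in the scene pictures before and after the plate swing. The arm was clear of everything, with wrist force near zero.

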